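# Lock the slicer's swing latch with a flat screwdriver

### The job

Lock the vegetable slicer's blade cassette: take the flat screwdriver from its sloping rest, stand it blade-down in the slicer's guide tube and let go of it there, then take it again from above, rotate it lightly until the blade drops into the hidden slot, and turn the latch clockwise all the way to its stop. Turn the latch only with the screwdriver, leave the screwdriver standing in the slot and let go, and leave the bowls and the spoon where they are.

Things in the scene. Friction and masses are not known exactly. Their poses are not given: they have to be found in the camera images.
- driver_handle (a point): Flat screwdriver, 165 mm long, 140 g: round black handle 28 mm in diameter, 95 mm long; steel shank 12 mm in diameter. This point is the handle's centre, on the axis, 117.5 mm from the blade's edge and 47.5 mm from the butt. z runs along the tool from blade to butt. At the start it lies in the rest, its axis rising 40 degrees from the level, blade low, its x axis leaning up.
- driver_tip (a point): The middle of the edge of the screwdriver's blade, on the tool's axis; axes as for driver_handle. The blade is 12 mm wide (along x), 2.4 mm thick (along y) and 13 mm long.
- tool_rest: Fixed sloping wooden rest; origin on the table under its middle, +x level, the way the blade points. A fork under the shank's upper end and a saddle 18 mm from the butt hold the tool, both open along the tool's own +x. A 90 mm wide end board stands 6 mm behind the butt: lift the tool out square to its axis some 40 mm, not straight up. The handle's middle is free on both sides.
- screw_face (a point): Centre of the slotted screw's top face, 57 mm above the table, at the foot of the guide tube; z up. The slot is 4.4 mm wide, 6 mm deep and runs right across the screw: with the blade fully in, the tip lies 6 mm below this point. The slot's direction differs every time, is not told and is hard to see: find it by feel.
- guide_mouth (a point): Centre of the mouth of the slicer's upright guide tube, 39 mm above the screw's face (96 mm above the table), 31 mm wide there, narrowing over 12 mm to a bore of 14.6 mm that runs down to the screw. A screwdriver let go in it stays standing, leaning by up to about 8 degrees. The slicer, fixed, has a white deck 180 x 320 mm, 34 mm high.
- latch (a joint): Angle of the dark steel swing latch (arm 74 mm long, at the foot of the tube), which turns with the screw: 0 = fully open, growing clockwise seen from above to 1.75 = against its stop, over the edge of the steel blade cassette. It has a light friction of 0.06 N m, stops hard at 1.75 and stays where it is left.
- bowl_brown_mid (a point): Bystander: small brown bowl 88 mm wide, 45 mm high; this point is on its axis, 22 mm up.
- bowl_white_mid (a point): Bystander: small white bowl, same size; this point is on its axis, 22 mm up.
- spoon_grip (a point): Bystander: spoon 170 mm long with a wooden handle 20 mm in diameter; this point is in the handle.
There are look-alikes about, which are no part of the job. What is meant by the part that bears driver_handle is not brown, and is the smaller of those in its own colour.

How it is judged:
On the way, in this order (a step that is already met when the one before it is completed fails the run):
1. the screwdriver stands blade-down in the guide tube, let go of, with the latch not yet locked (z of driver_tip in the frame of screw_face below 0.012 m and horizontal distance between driver_tip and screw_face below 0.006 m and angle between driver_tip's own z axis and vertical below 0.25 rad and contact force between each of the arm, the fingers and driver below 0.1 N and value of joint latch below 1 rad), for 0.2 s.
2. the latch has been turned to its stop with the blade in the slot (value of joint latch above 1.62 rad and z of driver_tip in the frame of screw_face below -0.003 m and horizontal distance between driver_tip and screw_face below 0.005 m), for 0.1 s.
At the end, for the whole second after the job is handed in: The latch is at its stop (within 0.13 rad, joint above 1.62) and at rest, and the screwdriver, let go of, stands upright (within 0.25 rad) in the guide tube with its blade in the slot (tip at least 3 mm below the screw's face and within 5 mm of its axis) (all of step 2 and angle between driver_tip's own z axis and vertical below 0.25 rad and velocity of joint latch below 0.05 rad/s and contact force between the fingers and driver below 0.1 N); the robot touches nothing.
It fails at once if the robot itself pushes the latch (contact force between any of the arm, the fingers and latch above 1 N).
It fails at once if a bowl or the spoon is moved by more than 25 mm (distance of any of bowl_brown_mid, bowl_white_mid, spoon_grip from where it was at the start of the episode above 0.025 m).
It also fails if it takes over 69 s, if anything falls off the work surface, if the arm or the gripper's body presses on something with over 40 N, if the wrist force passes 120 N, or if a joint passes its speed limit or range.

### The arm

A 7-joint arm with a two-finger parallel gripper is mounted at the origin on the work surface. World frame = base frame: x ahead of the robot, y to its left, z up, the work surface at z = 0. Lengths are in m, angles in rad, forces in N, time in s.
With the tool pointing down it reaches from about 0.4 to 0.85 m from the base axis. Payload 4.5 kg.
Tool frame: the origin (TCP) lies between the finger pads; the fingertips stand 25 mm ahead of it and the grasp point (between the pads) lies 6 mm ahead of it (r.tips_ahead is the distance from the TCP to the fingertips, in m); z points along the fingers, y is the direction in which the jaws open and shut (so a half turn about z gives the same grasp; the last joint's range is limited). The gripper opens to 88 mm and grips with 3 to 60 N. Pads are 18 mm wide; open, the fingers measure 123 mm over their backs; the gripper's body (75 mm by 187 mm) begins 45 mm behind the grasp point.
Start: joints at [-1.235, 0.689, -0.195, 1.565, 0.157, 0.902, -0.215], TCP at [0.186, 0.597, 0.238] pointing down, gripper open.
Joint ranges: [-3.01, 3.01], [-0.46, 2.08], [-1.47, 1.51], [0.13, 2.56], [-1, 4.14], [0.04, 2.09], [-2.66, 2.66]. Speed limits (rad/s): [2.57, 2.57, 3.14, 3.14, 3.14, 3.14, 3.14].

### API

Orientations are given as a unit quaternion [x, y, z, w].
In Python, from plant import r, imaging gives the robot as it stands.
- The arm moves only by the tool send_rows, never from a script. Its argument "moves" is one flat list of numbers, 6 for each row, row after row: the shift along the tool's x, y, z in m, then the turn, a rotation vector about the tool's x, y, z in degrees. A call has exactly 5 rows; each row is the pose to reach, as a shift and turn from the pose measured when the call began, along the tool's axes at that moment; what a row does not reach only later rows make up. A row lasts 1/12 s, in which the tool goes at most 41.7 mm and 7.16 degrees, less where a joint would pass 70% of its speed; a pose out of reach is approached as far as the arm can. A call with a gripper value outside its range is refused whole. "claw" is the closure, from -1 (fully open) to 1 (shut), so that 0 is half open, set as the call begins (left out, the last holds). The fingers move at their own pace and stop on an object; "grip_force" is the grip in N (left out, the last holds). Time passes only in rows, so rows that repeat a pose let the fingers close, or fill a call up. It gives the time, the measured TCP pose, the force and the opening at its end, in the units of the state.
- r.get_state(): the state, without advancing time (a new reading comes with each control period).
- imaging.snapshot(name): name is "scene" or "top" or "wrist"; returns a dict with "image" (480x640x3 uint8, red, green, blue), "depth" (480x640 float32, m along the optical axis (not along the pixel's ray), 0 where there is no reading), "mtx" (3x3 intrinsics, pixels), "rvec" (rotation vector, rad) and "tvec" (3), from world to camera coordinates, as OpenCV has them. Camera axes: x right, y down, z forward; pixel columns grow to the right and rows downward; lengths in m; the calibration is good to about 2 mm. The wrist camera is an equidistant fisheye: a pixel r from the principal point sees the ray r / f radians off the axis. A picture is of the moment at which its call begins.
- r.finish_job(): hands the job in, once; it reports no verdict.
Trained networks look in a picture, given as the dict that the camera call returned (one of the last four; its "shot" number tells which), for a name from the list of things; names that differ only in an ending like _2 or _b are one class to them, and where a whole thing is asked for, a point or a joint stands for the part that bears it (a point fixed in the world has none). Each returns a list of dicts, best first, with "score" (0 to 1); they miss things now and then, are a little off and sometimes report something else, mostly with a low value. They report only what shows in the picture. A call takes as long as a camera call. They do not tell look-alikes from the thing itself.
- imaging.look_for(query, picture): "box" ([centre column, centre row, width, height] as shares, 0 to 1, of the picture: columns of its width, rows of its height, round what is visible of it).
- imaging.silhouettes(query, picture): "pixels" (480x640 bool, what is visible of it) and "box" ([centre column, centre row, width, height] as shares, 0 to 1, of the picture: columns of its width, rows of its height, round what is visible of it).
- imaging.pinpoint(query, picture): "point" ([column, row] as shares, 0 to 1, of the picture: columns of its width, rows of its height: a listed point, or the origin of a listed thing).
The state is a dict: "clock": time; "q": joint angles; "qd": joint speeds; "joint_torque": joint torques, N m; "tool_pos": TCP position; "eef_rot": TCP orientation; "contact_force": force on the tool from outside, world axes, zero at the start; "moment": the same for the moment, N m; "opening": opening from 0.0 (shut) to 1.0 (fully open).
Only numpy, scipy, OpenCV 4.12 (cv2) and the standard library are available. Lean on these libraries where they do the work, as an engineer would, in place of code of your own. Each camera call takes 0.05 s, during which the arm holds its last target.

## Working session

There is one attempt and no reset: what is moved stays moved. The work goes in short steps, Python scripts to look and compute and a tool call to move; the robot and the scene stay as the last step left them, time stands still between calls to the robot, and variables do not carry over. Pictures are saved under pics/ and viewed, and the job is handed in when it is done.

Besides the shell and the picture viewer there is one more tool, called after ">>>" as a command line: name --argument value ..., lists and objects as JSON in quotes. send_rows: Moves the arm, as the interface text tells. Its arguments: {"type":"object","properties":{"moves":{"type":"array"},"claw":{"type":"number"},"grip_force":{"type":"number"}},"required":["moves"]}

```bash
ls; mkdir -p pics
cat > h.py <<'E'
import numpy as np, cv2
from scipy.spatial.transform import Rotation as R
from plant import r, imaging
def save(s,n): cv2.imwrite('pics/'+n+'.png', s['image'][:,:,::-1])
E
python3 - <<'E'
from h import *
print(r.get_state())
for n in ['scene','top','wrist']:
    s=imaging.snapshot(n); save(s,n+'0'); print(n,s['mtx'].tolist(),s['rvec'],s['tvec'],s['shot'])
    for q in ['driver_handle','driver_tip','tool_rest','screw_face','guide_mouth','latch']:
        try: print(q,[(round(d['score'],2),(np.array(d['point'])*[640,480]).round(0)) for d in imaging.pinpoint(q,s)[:4]])
        except Exception as e: print(q,e)
E
```

```text
pics
{'clock': 0.0, 'q': array([-1.2351904 ,  0.69003411, -0.1945732 ,  1.56635583,  0.15732592,
        0.90249985, -0.21507369]), 'qd': array([-1.46908745e-03,  1.04567982e-04, -2.52128855e-04, -3.93845385e-04,
       -2.49083650e-04, -1.64196637e-05, -3.69280861e-04]), 'joint_torque': array([ 8.43872222e-04, -5.27572632e+01, -1.26657967e+00, -1.53429186e+01,
       -5.25748206e-02,  6.59547601e-03,  1.80245788e-04]), 'tool_pos': array([0.18560888, 0.59612593, 0.23747712]), 'eef_rot': array([ 1.50244841e-01,  9.88648364e-01, -9.45290814e-04, -8.50386019e-05]), 'contact_force': array([0.15581075, 0.58844751, 0.20875605]), 'moment': array([ 0.0148089 ,  0.00640266, -0.01048771]), 'opening': 1.0017684005238678}
scene [[509.94653926178137, 0.0, 318.6857632754023], [0.0, 509.94653926178137, 236.82653143675495], [0.0, 0.0, 1.0]] [ 1.31330468  2.19055603 -0.91886237] [ 0.11863266 -0.24892906  1.66299657] 1
driver_handle [(0.78, array([238., 174.])), (0.7, array([404., 214.])), (0.46, array([345., 254.]))]
driver_tip [(0.77, array([397., 253.])), (0.72, array([269., 166.])), (0.43, array([
[... 612 characters left out ...]
393.])), (0.59, array([221., 303.]))]
tool_rest [(0.77, array([275., 233.]))]
screw_face [(0.93, array([430., 213.]))]
guide_mouth [(0.68, array([434., 213.])), (0.31, array([262., 220.]))]
latch it knows: bowl_brown_mid, bowl_white_mid, driver_handle, driver_tip, guide_mouth, screw_face, spoon_grip, tool_rest
wrist [[371.64829954431775, 0.0, 317.5573278131792], [0.0, 371.64829954431775, 235.3712521852149], [0.0, 0.0, 1.0]] [-2.34940402 -1.72773238 -0.23539999] [-0.62639834 -0.03601977  0.38873025] 3
driver_handle []
driver_tip []
tool_rest []
screw_face []
guide_mouth []
latch it knows: bowl_brown_mid, bowl_white_mid, driver_handle, driver_tip, guide_mouth, screw_face, spoon_grip, tool_rest
```

View pics/scene0.png

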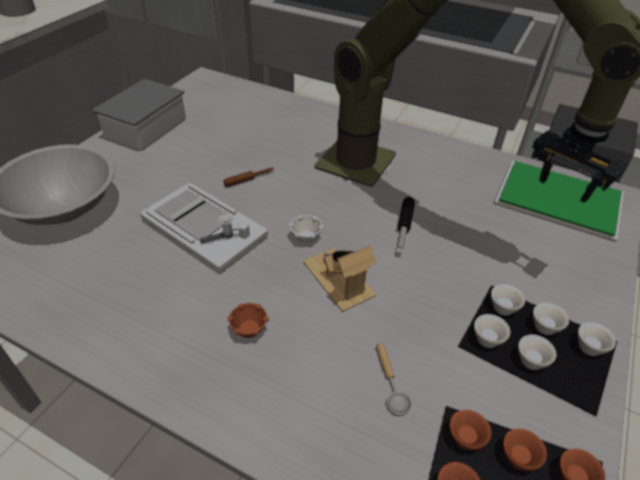

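View pics/top0.png

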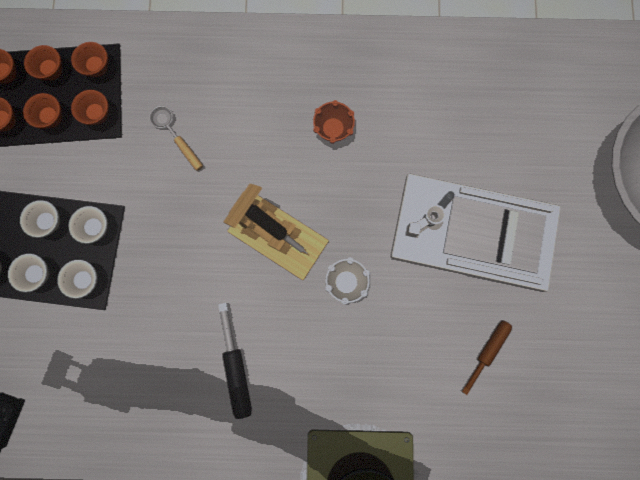

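View pics/wrist0.png

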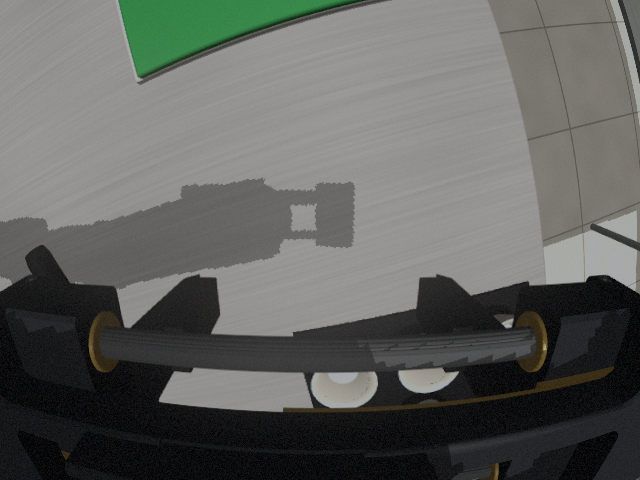

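The driver sits in the rest: top view about (267,222), scene about (345,258). The guide tube is at top (434,213) and scene (226,222). The white bowl is close by at top (348,281). The black driver lying on the table and the brown one are look-alikes. Next I triangulate.

```bash
cat >> h.py <<'E'
def cam(s):
    return R.from_rotvec(np.ravel(s['rvec'])).as_matrix(), np.ravel(s['tvec']), s['mtx']
def ray(s,p):
    M,t,K=cam(s); d=M.T@np.array([(p[0]-K[0,2])/K[0,0],(p[1]-K[1,2])/K[1,1],1]); return -M.T@t, d
def wray(s,p): # fisheye
    M,t,K=cam(s); u=np.array([p[0]-K[0,2],p[1]-K[1,2]]); n=np.linalg.norm(u); th=n/K[0,0]
    d=M.T@np.array([np.sin(th)*u[0]/n,np.sin(th)*u[1]/n,np.cos(th)]); return -M.T@t,d
def tri(rays):
    A=0;b=0
    for o,d in rays:
        d=d/np.linalg.norm(d);P=np.eye(3)-np.outer(d,d);A=A+P;b=b+P@o
    x=np.linalg.solve(A,b); return x,[np.linalg.norm((np.eye(3)-np.outer(d,d)/(d@d))@(x-o)) for o,d in rays]
def dep(s,mask=None):
    M,t,K=cam(s); v,u=np.nonzero((s['depth']>0) if mask is None else mask&(s['depth']>0)); z=s['depth'][v,u]
    c=np.stack([(u-K[0,2])/K[0,0]*z,(v-K[1,2])/K[1,1]*z,z],1); return (c-t)@M, u,v
def proj(s,X):
    M,t,K=cam(s); c=M@X+t; return (K@c)[:2]/c[2]
E
python3 - <<'E'
from h import *
import pickle
A=imaging.snapshot('scene');B=imaging.snapshot('top')
pickle.dump((A,B),open('ab.pkl','wb'))
res={}
for q in ['driver_handle','driver_tip','tool_rest','screw_face','guide_mouth','bowl_white_mid','bowl_brown_mid','spoon_grip']:
    a=imaging.pinpoint(q,A);b=imaging.pinpoint(q,B)
    for i in a:
        for j in b:
            pa=np.array(i['point'])*[640,480];pb=np.array(j['point'])*[640,480]
            x,e=tri([ray(A,pa),ray(B,pb)])
            if max(e)<.01: print(q,pa.round(1),pb.round(1),x.round(4),np.round(e,4),round(i['score'],2),round(j['score'],2))
for n,s in (('A',A),('B',B)):
  for d in imaging.silhouettes('driver_handle',s):
    P,u,v=dep(s,d['pixels']); print(n,round(d['score'],2),d['pixels'].sum(),u.mean(),v.mean(),P.mean(0).round(3),P.min(0).round(3),P.max(0).round(3))
for s,n,c in ((A,'A',(345,265)),(B,'B',(275,225)),(B,'Bt',(430,215)),(A,'At',(225,225))):
    im=s['image'][c[1]-45:c[1]+45,c[0]-60:c[0]+60,::-1]; cv2.imwrite(f'pics/c{n}.png',cv2.resize(im,None,fx=6,fy=6,interpolation=cv2.INTER_CUBIC))
cv2.imwrite('pics/all.png',np.vstack([np.hstack([cv2.resize(cv2.imread(f'pics/c{a}.png'),(400,300)) for a in p]) for p in (('A','B'),('At','Bt'))]))
E
```

```text
driver_handle [401.8 213.5] [237.2 380.8] [0.1959 0.2387 0.0218] [0.0045 0.0045] 0.82 0.61
driver_handle [345.3 254.5] [263.  222.8] [0.4957 0.195  0.103 ] [0.0012 0.0012] 0.68 0.75
driver_handle [237.1 176.8] [498.3 345.6] [ 0.273  -0.2743  0.0127] [0.0002 0.0002] 0.55 0.63
driver_tip [398.6 250.2] [219.5 306.1] [0.3395 0.2826 0.0223] [0.0028 0.0028] 0.88 0.86
driver_tip [272.7 167.3] [464.8 391.9] [ 0.1822 -0.2031  0.0165] [0.0012 0.0012] 0.62 0.74
driver_tip [323.4 254.8] [304.6 252.2] [0.4516 0.1163 0.0234] [0.001 0.001] 0.59 0.6
screw_face [228.3 231.1] [431.9 213.7] [ 0.5271 -0.1305  0.0593] [0.0054 0.0054] 0.74 0.7
guide_mouth [224.6 218.1] [434.2 215.1] [ 0.5201 -0.1337  0.0951] [0.002 0.002] 0.62 0.94
bowl_white_mid [303.8 232.3] [344.9 284.5] [0.3901 0.0291 0.0121] [0.0048 0.0048] 0.77 0.74
A 0.88 629 404.9519230769231 219.68269230769232 [0.225 0.253 0.028] [ 0.107  0.207 -0.004] [0.345 0.287 0.042]
A 0.65 146 337.3379310344828 253.7448275862069 [0.493 0.172 0.092] [0.411 0.117 0.007] [0.555 0.212 0.144]
A 0.58 407 244.56265356265357 176.2113022113022 [ 0.263 -0.252  0.017] [ 0.156 -0.315 -0.004] [ 0.326 -0.199  0.031]
B 0.93 1749 234.1106651376147 370.3153669724771 [0.215 0.249 0.031] [ 0.121  0.214 -0.002] [0.345 0.292 0.044]
B 0.9 862 489.3593932322054 350.8541423570595 [ 0.263 -0.253  0.023] [ 0.182 -0.295 -0.003] [ 0.32  -0.2    0.031]
B 0.84 746 270.16129032258067 225.67876344086022 [0.49  0.182 0.101] [0.453 0.122 0.009] [0.523 0.226 0.142]
```

View pics/all.png

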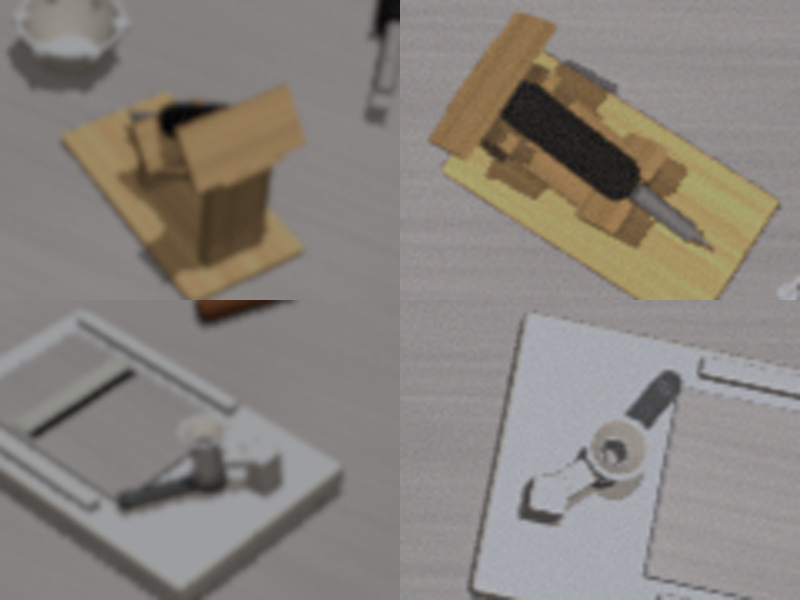

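The crops agree with the text. The handle lies in the rest with the butt toward the board at upper left in the top view, and the latch arm points up-right from the tube. Before planning the grasp I'll check the board height and refine the axis from depth.

Run:
```python
from h import *
import pickle
A,B=pickle.load(open('ab.pkl','rb'))
print([x for x in dir(r) if x[0]!='_'], r.tips_ahead)
C=np.array([.4957,.195,.102]);T=np.array([.4516,.1163,.025])
h=(C-T)[:2];h/=np.linalg.norm(h);z=np.r_[h*np.cos(.698),np.sin(.698)];x=np.r_[-h*np.sin(.698),np.cos(.698)];y=np.cross(z,x)
print('yaw',np.degrees(np.arctan2(h[1],h[0])))
for s in (B,A):
    P,u,v=dep(s); L=(P-C)@np.array([x,y,z]).T
    m=(P[:,2]>.015)&(abs(L[:,1])<.06)&(abs(L[:,2])<.16)
    P,L=P[m],L[m]
    print('tall',[(q.round(3)) for q in P[np.argsort(-P[:,2])[:3]]])
    for zz in np.arange(-.13,.1,.01):
        k=(abs(L[:,2]-zz)<.005)
        k2=k&(abs(L[:,1])<.006)
        if k.any(): print(zz.round(3),'max x',L[k,0].max().round(4),'y',L[k,1].min().round(3),L[k,1].max().round(3),'center x',np.median(L[k2,0]).round(4) if k2.any() else None,'maxz',P[k,2].max().round(3))
d=[d for d in imaging.silhouettes('driver_handle',imaging.snapshot('top'))]
d=[e for e in d if abs(e['box'][0]*640-270)<25][0]
m=d['pixels']&(B['image'].max(2)<60)
P,u,v=dep(B,m); L=(P-C)@np.array([x,y,z]).T
print(len(P),L.min(0),L.max(0),np.polyfit(L[:,2],L[:,1],1)); 
for zz in np.arange(-.05,.05,.01):
    k=abs(L[:,2]-zz)<.005
    if k.any(): print(zz.round(3),L[k,1].min().round(4),L[k,1].max().round(4),L[k,0].max().round(4))
```

```text
['Unreachable', 'finish_job', 'get_state', 'tips_ahead'] 0.025
yaw 60.73565776547682
tall [array([0.505, 0.228, 0.15 ]), array([0.483, 0.244, 0.15 ]), array([0.522, 0.218, 0.15 ])]
-0.12 max x 0.0046 y -0.001 0.036 center x 0.0025 maxz 0.03
-0.11 max x 0.0044 y -0.005 0.006 center x 0.0019 maxz 0.037
-0.1 max x 0.0061 y -0.006 0.006 center x 0.0029 maxz 0.045
-0.09 max x 0.0063 y -0.023 0.026 center x 0.0042 maxz 0.051
-0.08 max x 0.007 y -0.005 0.013 center x 0.0031 maxz 0.056
-0.07 max x 0.0086 y -0.005 0.012 center x 0.003 maxz 0.064
-0.06 max x 0.0087 y -0.028 0.047 center x 0.0032 maxz 0.073
-0.05 max x 0.0122 y -0.028 0.032 center x 0.0106 maxz 0.082
-0.04 max x 0.015 y -0.022 0.028 center x 0.0122 maxz 0.09
-0.03 max x 0.015 y -0.022 0.028 center x 0.0111 maxz 0.097
-0.02 max x 0.0141 y -0.021 0.028 center x 0.0113 maxz 0.102
-0.01 max x 0.0139 y -0.021 0.028 center x 0.0116 maxz 0.108
-0.0 max x 0.0158 y -0.021 0.029 center x 0.0121 maxz 0.117
0.01 max x 0.0154 y -0.021 0.029 center x 0.0114 maxz 0.122
0.02 max x 0.0148 y -0.021 0.029 center x 0.0116 maxz 0.128
0.03 max x 0.0
[... 917 characters left out ...]
x x 0.0125 y -0.0 0.029 center x 0.012 maxz 0.094
-0.02 max x 0.0123 y -0.003 0.031 center x 0.0112 maxz 0.1
-0.01 max x 0.012 y -0.021 0.033 center x -0.094 maxz 0.104
-0.0 max x 0.0128 y -0.021 0.031 center x -0.0827 maxz 0.113
0.01 max x 0.0121 y -0.021 0.031 center x -0.0727 maxz 0.119
0.02 max x 0.0128 y -0.02 0.031 center x -0.0603 maxz 0.125
0.03 max x 0.0124 y -0.018 0.031 center x -0.0502 maxz 0.133
0.04 max x 0.0127 y -0.019 0.029 center x 0.0103 maxz 0.138
0.05 max x 0.0129 y -0.04 0.05 center x -0.0159 maxz 0.146
0.06 max x 0.0126 y -0.041 0.051 center x -0.0135 maxz 0.149Traceback (most recent call last):
  File "<stdin>", line 18, in <module>
IndexError: list index out of range
```

Run:
```python
from h import *
import pickle
A,B=pickle.load(open('ab.pkl','rb'))
C=np.array([.4957,.195,.102]);a=np.radians(60.74);h=np.array([np.cos(a),np.sin(a)])
z=np.r_[h*np.cos(.698),np.sin(.698)];x=np.r_[-h*np.sin(.698),np.cos(.698)];y=np.cross(z,x)
P,u,v=dep(B); im=B['image'][v,u].astype(int); L=(P-C)@np.array([x,y,z]).T
k=(abs(L[:,0])<.03)&(abs(L[:,1])<.02)&(abs(L[:,2])<.05)&(im.max(1)<70)
l=L[k];print(k.sum())
for zz in np.arange(-.05,.06,.01):
    q=abs(l[:,2]-zz)<.005
    if q.any(): print(zz.round(3),l[q,1].min().round(4),l[q,1].max().round(4),np.median(l[q,1]).round(4),l[q,0].max().round(4))
k=(L[:,0]>-.004)&(L[:,0]<.012)&(abs(L[:,1])<.012)&(L[:,2]<-.055)&(L[:,2]>-.13)&(abs(im[:,0]-im[:,2])<25)
l=L[k];print(k.sum(), np.polyfit(l[:,2],l[:,1],1))
for zz in np.arange(-.12,-.05,.01):
    q=abs(l[:,2]-zz)<.005
    if q.any(): print(zz.round(3),l[q,1].min().round(4),l[q,1].max().round(4),np.median(l[q,1]).round(4),l[q,0].max().round(4))
print(x,y,z)
# board footprint: long direction angle
k=(P[:,2]>.135)&(abs(L[:,1])<.07)&(L[:,2]>.045)&(L[:,2]<.08); q=P[k][:,:2]; w=np.linalg.svd(q-q.mean(0))[2][0]; print('board dir',np.degrees(np.arctan2(w[1],w[0])),q.mean(0))
```

```text
614
-0.05 -0.0086 0.0134 0.001 0.0122
-0.04 -0.0112 0.0152 0.0003 0.015
-0.03 -0.0105 0.0157 0.0015 0.015
-0.02 -0.0104 0.015 0.0004 0.0141
-0.01 -0.0098 0.0154 0.001 0.0139
0.0 -0.0093 0.0167 0.0028 0.0158
0.01 -0.0096 0.0176 0.0026 0.0154
0.02 -0.0094 0.0168 0.0014 0.0148
0.03 -0.0095 0.019 0.002 0.016
0.04 -0.0086 0.018 0.0043 0.0156
0.05 -0.005 0.0085 0.0024 0.0096
131 [0.03258612 0.00312639]
-0.12 -0.0014 0.0005 -0.001 0.0046
-0.11 -0.0047 0.0045 -0.0002 0.0044
-0.1 -0.0041 0.005 0.0001 0.0061
-0.09 -0.0052 0.0045 -0.0008 0.0063
-0.08 -0.0044 0.0063 0.0006 0.007
-0.07 -0.0046 0.0072 0.0005 0.0086
-0.06 -0.0044 0.0074 0.0008 0.0078
[-0.31412824 -0.56068678  0.76612909] [ 8.72410713e-01 -4.88773513e-01 -2.77555756e-17] [0.37446361 0.66837923 0.64268672]
board dir 148.38575475104383 [0.51792529 0.22618173]
```

```bash
cat >> h.py <<'E'
HC=np.array([.4987,.1935,.1016]); HY=np.radians(58.9)
hv=np.array([np.cos(HY),np.sin(HY),0])
def orient(h,down,ysign):
    """approach leaning toward azimuth h(rad), `down` rad below horizontal; y_g=ysign*(horizontal right-normal)"""
    hh=np.array([np.cos(h),np.sin(h),0]); a=hh*np.cos(down)+np.array([0,0,-np.sin(down)])
    y=ysign*np.cross(hh,[0,0,1]); return np.stack([np.cross(y,a),y,a],1)
def rel(p,Rm,n=5,show=True):
    s=r.get_state(); Rc=R.from_quat(s['eef_rot']).as_matrix()
    d=Rc.T@(p-s['tool_pos']); v=np.degrees(R.from_matrix(Rc.T@Rm).as_rotvec())
    print('shift mm',(d*1e3).round(1),'rotvec deg',v.round(2),'|d|',round(np.linalg.norm(d)*1e3,1),'|v|',np.linalg.norm(v).round(1))
    return d,v
def st():
    s=r.get_state(); Rc=R.from_quat(s['eef_rot']).as_matrix()
    print('t',round(s['clock'],2),'q',s['q'].round(2),'p',s['tool_pos'].round(4),'F',s['contact_force'].round(1),'M',s['moment'].round(2),'open',round(s['opening'],3)); print('axes',Rc.round(3).tolist()); return s
E
python3 - <<'E'
from h import *
s=st()
for ys in (1,-1):
    Rm=orient(HY,np.radians(70),ys); a=Rm[:,2]; print(Rm.round(2).tolist()); rel(HC-.106*a,Rm)
E
```

```text
t 2.0 q [-1.24  0.69 -0.19  1.57  0.16  0.9  -0.22] p [0.1857 0.5968 0.2383] F [ 0.3 -0.4  0.6] M [-0.02  0.07 -0.01] open 0.999
axes [[-0.955, 0.297, 0.0], [0.297, 0.955, 0.0], [0.0, 0.0, -1.0]]
[[0.49, 0.86, 0.18], [0.8, -0.52, 0.29], [0.34, 0.0, -0.94]]
shift mm [-410.  -327.3   37.1] rotvec deg [-18.09  14.18 102.63] |d| 525.9 |v| 105.2
[[-0.49, -0.86, 0.18], [-0.8, 0.52, 0.29], [-0.34, -0.0, -0.94]]
shift mm [-410.  -327.3   37.1] rotvec deg [-13.28 -16.95 -75.36] |d| 525.9 |v| 78.4
```

>>> send_rows --moves '[-0.028, -0.022, 0.0, -1.2, 0.95, 6.8, -0.056, -0.044, 0.0, -2.4, 1.9, 13.6, -0.084, -0.066, 0.0, -3.6, 2.8, 20.4, -0.112, -0.088, 0.0, -4.8, 3.8, 27.2, -0.14, -0.11, 0.0, -6.0, 4.7, 34.0]' --claw -1

```text
clock: 2.42
tool_pos: [0.2878, 0.4487, 0.2386]
eef_rot: [0.435, 0.898, 0.058, -0.032]
contact_force: [-0.2, -0.3, -0.6]
opening: 0.997
```

Run:
```python
from h import *
s=st()
Rm=orient(HY,np.radians(70),1); a=Rm[:,2]; rel(HC-.106*a,Rm)
```

```text
t 2.42 q [-0.97  0.53 -0.12  1.94 -0.02  0.56 -0.38] p [0.2878 0.4487 0.2386] F [-0.2 -0.3 -0.6] M [-0.15  0.01  0.01] open 0.997
axes [[-0.62, 0.785, -0.007], [0.777, 0.615, 0.132], [0.108, 0.076, -0.991]]
shift mm [-345.7  -28.    -2.2] rotvec deg [-11.98   9.41  68.29] |d| 346.8 |v| 70.0
```

>>> send_rows --moves '[-0.035, -0.003, 0.0, -1.2, 0.95, 6.8, -0.07, -0.006, 0.0, -2.4, 1.9, 13.6, -0.105, -0.009, 0.0, -3.6, 2.8, 20.4, -0.14, -0.012, 0.0, -4.8, 3.8, 27.2, -0.175, -0.015, 0.0, -6.0, 4.7, 34.0]'

```text
clock: 2.83
tool_pos: [0.3855, 0.3019, 0.2187]
eef_rot: [0.679, 0.723, 0.111, -0.061]
contact_force: [0.6, 0.9, -0.2]
opening: 1.001
```

Run:
```python
from h import *
s=st()
Rm=orient(HY,np.radians(70),1); a=Rm[:,2]; rel(HC-.106*a,Rm)
```

```text
t 2.83 q [-0.55  0.5  -0.16  2.17 -0.26  0.29 -0.37] p [0.3855 0.3019 0.2187] F [ 0.6  0.9 -0.2] M [-0.28  0.05  0.01] open 1.001
axes [[-0.071, 0.996, 0.062], [0.968, 0.054, 0.243], [0.239, 0.077, -0.968]]
shift mm [-146.    85.2  -11.2] rotvec deg [-5.87  4.63 33.96] |d| 169.4 |v| 34.8
```

>>> send_rows --moves '[-0.029, 0.017, -0.002, -1.2, 0.9, 6.8, -0.058, 0.034, -0.004, -2.4, 1.9, 13.6, -0.088, 0.051, -0.007, -3.5, 2.8, 20.4, -0.117, 0.068, -0.009, -4.7, 3.7, 27.2, -0.146, 0.085, -0.011, -5.9, 4.6, 34.0]'

```text
clock: 3.25
tool_pos: [0.481, 0.1607, 0.201]
eef_rot: [0.859, 0.481, 0.152, -0.085]
contact_force: [0.3, 1.9, 0.6]
opening: 0.999
```

Run:
```python
from h import *
s=st()
Rm=orient(HY,np.radians(70),1); a=Rm[:,2]; rel(HC-.106*a,Rm)
s=imaging.snapshot('wrist'); save(s,'w1')
for q in ['driver_handle','driver_tip','tool_rest']:
    print(q,[(round(d['score'],2),(np.array(d['point'])*[640,480]).round(1)) for d in imaging.pinpoint(q,s)[:4]])
def wproj(s,X):
    M,t,K=cam(s); c=M@X+t; n=np.hypot(c[0],c[1]); th=np.arctan2(n,c[2]); return K[:2,2]+K[0,0]*th*c[:2]/n
z=hv*np.cos(.698)+np.array([0,0,np.sin(.698)])
print('pred handle',wproj(s,HC),'tip',wproj(s,HC-.1175*z),'butt',wproj(s,HC+.0475*z))
```

```text
t 3.25 q [-0.07  0.56 -0.29  2.19 -0.48  0.16 -0.38] p [0.481  0.1607 0.201 ] F [0.3 1.9 0.6] M [-0.27  0.23 -0.07] open 0.999
axes [[0.491, 0.852, 0.179], [0.801, -0.523, 0.292], [0.343, 0.0, -0.939]]
shift mm [ 1.  -1.8  0.2] rotvec deg [ 0.15 -0.05 -0.4 ] |d| 2.1 |v| 0.4
driver_handle [(0.75, array([314.5, 234.3]))]
driver_tip [(0.73, array([141.4, 245.4])), (0.62, array([312.6, 339.8]))]
tool_rest []
pred handle [315.03566231 233.90548476] tip [316.40872819 339.56176472] butt [314.30348278 172.80873041]
```

View pics/w1.png

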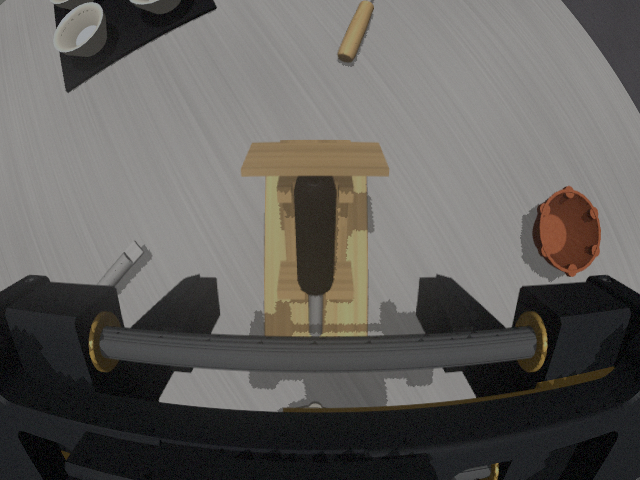

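The wrist view shows the handle upright at (315,234), within a pixel of the prediction, between the open fingers and clear of the board. I'll go in 100 mm along the approach.

>>> send_rows --moves '[0, -0.001, 0.025, 0, 0, 0, 0, -0.002, 0.05, 0, 0, 0, 0.001, -0.002, 0.075, 0, 0, 0, 0.001, -0.002, 0.1, 0, 0, 0, 0.001, -0.002, 0.1, 0, 0, 0]'

```text
clock: 3.87
tool_pos: [0.5076, 0.1964, 0.1167]
eef_rot: [0.855, 0.491, 0.14, -0.089]
contact_force: [0.7, 1.1, -0.1]
opening: 0.998
```

Run:
```python
from h import *
s=st()
Rm=orient(HY,np.radians(70),1); a=Rm[:,2]; rel(HC-.006*a,Rm)
```

```text
t 3.87 q [-0.14  0.76 -0.28  2.14 -1.    0.04  0.14] p [0.5076 0.1964 0.1167] F [ 0.7  1.1 -0.1] M [-0.31  0.19 -0.03] open 0.998
axes [[0.479, 0.864, 0.152], [0.815, -0.503, 0.289], [0.326, -0.015, -0.945]]
shift mm [-11.7  -6.1   6. ] rotvec deg [-1.11  0.96  0.58] |d| 14.5 |v| 1.6
```

The arm ran into the limits of joints 5 and 6, so I'm backing off. I'll come in on the flipped wrist branch (joint 5 near pi), leaning more outward.

>>> send_rows --moves '[0, 0, -0.025, 0, 0, 0, 0, 0, -0.05, 0, 0, 0, 0, 0, -0.08, 0, 0, 0, 0, 0, -0.11, 0, 0, 0, 0, 0, -0.14, 0, 0, 0]'

```text
clock: 4.28
tool_pos: [0.4847, 0.1581, 0.2505]
eef_rot: [0.854, 0.493, 0.139, -0.09]
contact_force: [0.2, 0.6, -0.2]
opening: 1.002
```

```bash
cat >> h.py <<'E'
ZT=hv*np.cos(.698)+np.array([0,0,np.sin(.698)])
def grasp(delta,psi,ys):
    d=np.radians(delta); down=np.radians(50)+d
    a=hv*np.cos(down)-np.array([0,0,np.sin(down)])
    right=np.cross(hv,[0,0,1])
    c=[R.from_rotvec(ZT*np.radians(k*psi)).apply(a) for k in (1,-1)]
    a=max(c,key=lambda v:v@right)
    y=np.cross(a,ZT);y/=np.linalg.norm(y);y=y*np.sign(y@right)*ys
    return np.stack([np.cross(y,a),y,a],1)
def minrot(Rc,a,spin=0):
    z=Rc[:,2];w=np.cross(z,a);n=np.linalg.norm(w)
    Q=R.from_rotvec(w/n*np.arctan2(n,z@a)).as_matrix() if n>1e-9 else np.eye(3)
    return Q@Rc@R.from_euler('z',spin,degrees=True).as_matrix()
def lean(deg,az):
    t=np.radians(deg);z=np.radians(az);return np.array([np.sin(t)*np.cos(z),np.sin(t)*np.sin(z),-np.cos(t)])
E
python3 - <<'E'
from h import *
s=st(); Rc=R.from_quat(s['eef_rot']).as_matrix()
G=grasp(15,15,-1); a=G[:,2]; print('G',G.round(3).tolist(),'lean',np.degrees(np.arccos(-a[2])),np.degrees(np.arctan2(a[1],a[0])))
W1=minrot(Rc,lean(25,-75),-90)
print(W1.round(3).tolist())
rel(np.array([.47,.15,.25]),W1)
print('W1->G',np.degrees(R.from_matrix(W1.T@G).as_rotvec()))
E
```

```text
t 4.28 q [-0.35  0.47  0.16  2.11 -0.79  0.46 -0.05] p [0.4847 0.1581 0.2505] F [ 0.2  0.6 -0.2] M [-0.33  0.15  0.01] open 1.002
axes [[0.475, 0.867, 0.149], [0.817, -0.498, 0.291], [0.326, -0.016, -0.945]]
G [[-0.523, -0.741, 0.421], [-0.737, 0.641, 0.215], [-0.429, -0.198, -0.881]] lean 28.225724913411078 26.987754644481274
[[-0.821, 0.56, 0.109], [0.477, 0.779, -0.408], [-0.314, -0.283, -0.906]]
shift mm [-13.8  -8.7  -4.1] rotvec deg [ 12.97 -43.51 -85.78] |d| 16.8 |v| 97.1
W1->G [-35.47492556 -26.0917788  -74.85051066]
```

>>> send_rows --moves '[-0.001, 0, 0, 0.9, -3.1, -6.1, -0.002, 0, 0, 1.8, -6.2, -12.2, -0.003, 0, 0, 2.7, -9.3, -18.3, -0.004, 0, 0, 3.6, -12.4, -24.4, -0.005, 0, 0, 4.5, -15.5, -30.5]'

```text
clock: 4.7
tool_pos: [0.4817, 0.1562, 0.2495]
eef_rot: [0.698, 0.716, 0.023, -0.016]
contact_force: [-0.6, -0.9, -1.2]
opening: 0.997
```

```bash
cat > w1.py <<'E'
from h import *
s=st()
W1=np.array([[-0.821, 0.56, 0.109], [0.477, 0.779, -0.408], [-0.314, -0.283, -0.906]])
rel(np.array([.47,.15,.25]),W1)
G=grasp(15,15,-1); rel(HC-.15*G[:,2],G)
E
python3 w1.py
```

```text
t 4.7 q [-0.57  0.53  0.31  1.94 -0.33  0.69 -0.02] p [0.4817 0.1562 0.2495] F [-0.6 -0.9 -1.2] M [-0.08  0.01  0.01] open 0.997
axes [[-0.026, 1.0, 0.009], [0.998, 0.025, 0.055], [0.055, 0.011, -0.998]]
shift mm [ -5.9 -11.9  -0.9] rotvec deg [  8.47 -27.77 -54.73] |d| 13.3 |v| 62.0
shift mm [  5.4 -46.3  15.6] rotvec deg [ -22.05  -26.33 -137.81] |d| 49.1 |v| 142.0
```

>>> send_rows --moves '[-0.001, -0.001, 0, 0.9, -3.1, -6.1, -0.002, -0.002, 0, 1.8, -6.2, -12.2, -0.003, -0.003, 0, 2.7, -9.3, -18.3, -0.004, -0.004, 0, 3.6, -12.4, -24.4, -0.005, -0.005, 0, 4.5, -15.5, -30.5]'

```text
clock: 5.12
tool_pos: [0.4763, 0.1537, 0.2495]
eef_rot: [0.476, 0.872, -0.095, 0.06]
contact_force: [0.2, 0.4, 0.6]
opening: 1.0
```

>>> send_rows --moves '[-0.001, -0.001, 0, 0.9, -3.1, -6.1, -0.002, -0.002, 0, 1.8, -6.2, -12.2, -0.003, -0.003, 0, 2.7, -9.3, -18.3, -0.004, -0.004, 0, 3.6, -12.4, -24.4, -0.004, -0.005, 0, 4, -13.5, -26.5]'

```text
clock: 5.53
tool_pos: [0.4725, 0.1514, 0.2503]
eef_rot: [0.246, 0.942, -0.191, 0.122]
contact_force: [-0.5, 0.2, -0.4]
opening: 0.998
```

```bash
python3 w1.py
```

```text
t 5.53 q [-0.91  0.61  0.38  1.93  0.32  0.79  0.23] p [0.4725 0.1514 0.2503] F [-0.5  0.2 -0.4] M [ 0.4   0.18 -0.03] open 0.998
axes [[-0.85, 0.51, 0.135], [0.417, 0.806, -0.421], [-0.323, -0.301, -0.897]]
shift mm [ 1.6 -2.3  0.5] rotvec deg [0.06 1.72 3.45] |d| 2.9 |v| 3.9
shift mm [40.9 -5.9  5.7] rotvec deg [-35.46 -25.52 -70.98] |d| 41.7 |v| 83.3
```

Run:
```python
from h import *
s=r.get_state(); Rc=R.from_quat(s['eef_rot']).as_matrix(); G=grasp(15,15,-1)
for az,l in ((-30,40),(-15,45),(-40,35)):
  for sp in (-20,-35,-50):
    W=minrot(Rc,lean(l,az),sp); print(az,l,sp,np.degrees(R.from_matrix(Rc.T@W).as_rotvec()).round(1),np.degrees(R.from_matrix(W.T@G).as_rotvec()).round(1))
```

```text
-30 40 -20 [-11.3 -23.7 -19.7] [-33.4  -4.2 -45.2]
-30 40 -35 [ -8.2 -25.3 -34.4] [-32.1  -8.4 -30.6]
-30 40 -50 [ -4.9 -26.5 -49.1] [-30.5 -12.4 -16.1]
-15 45 -20 [-20.5 -30.4 -19.3] [-29.4   6.7 -43.8]
-15 45 -35 [-16.6 -33.2 -33.8] [-29.6   2.8 -29.1]
-15 45 -50 [-12.3 -35.6 -48.3] [-29.4  -1.1 -14.5]
-40 35 -20 [ -7.3 -16.9 -19.8] [-33.  -12.1 -47.2]
-40 35 -35 [ -5.1 -17.9 -34.7] [-30.6 -16.1 -32.7]
-40 35 -50 [ -2.8 -18.7 -49.6] [-28.  -19.8 -18.1]
```

Going to a 40° lean toward azimuth -30 with a -35° spin (-8,-25,-34), in 35 + 8 degrees.

>>> send_rows --moves '[0, 0, 0, -1.2, -4, -5.5, 0, 0, 0, -2.5, -8, -11, 0, 0, 0, -4, -12, -16.5, 0, 0, 0, -5.3, -16, -22, 0, 0, 0, -6.6, -20, -27.5]'

```text
clock: 5.95
tool_pos: [0.4717, 0.1535, 0.2504]
eef_rot: [-0.031, 0.948, -0.198, 0.247]
contact_force: [2.1, -1.4, -0.3]
opening: 0.997
```

```bash
cat > w1.py <<'E'
from h import *
s=st()
G=grasp(15,15,-1); rel(HC-.15*G[:,2],G)
E
python3 w1.py
```

```text
t 5.95 q [-1.22  0.63  0.65  2.25  0.92  0.33  0.07] p [0.4717 0.1535 0.2504] F [ 2.1 -1.4 -0.3] M [0.32 0.27 0.06] open 0.997
axes [[-0.876, 0.039, 0.481], [-0.157, 0.92, -0.36], [-0.457, -0.391, -0.799]]
shift mm [38.1 12.3 -7. ] rotvec deg [-32.55 -11.78 -38.5 ] |d| 40.6 |v| 51.8
```

Run:
```python
from h import *
s=r.get_state(); Rc=R.from_quat(s['eef_rot']).as_matrix(); G=grasp(15,15,-1)
for az,l in ((-10,45),(0,45),(10,45)):
  for sp in (-5,-15):
    W=minrot(Rc,lean(l,az),sp); print(az,l,sp,np.degrees(R.from_matrix(Rc.T@W).as_rotvec()).round(1),np.degrees(R.from_matrix(W.T@G).as_rotvec()).round(1))
```

```text
-10 45 -5 [-10.4 -16.1  -5. ] [-26.9   5.3 -29.5]
-10 45 -15 [ -9.  -17.  -14.9] [-27.1   2.9 -19.6]
0 45 -5 [-17.2 -18.3  -4.9] [-21.1   9.6 -29.1]
0 45 -15 [-15.6 -19.8 -14.8] [-21.7   7.7 -19.3]
10 45 -5 [-24.3 -19.5  -4.9] [-14.7  13.  -29. ]
10 45 -15 [-22.5 -21.6 -14.6] [-15.7  11.6 -19.1]
```

>>> send_rows --moves '[0, 0, 0, -3.2, -4, -3, 0, 0, 0, -6.4, -8, -6, 0, 0, 0, -9.6, -12, -9, 0, 0, 0, -12.8, -16, -12, 0, 0, 0, -15.6, -20, -15]'

```text
clock: 6.37
tool_pos: [0.4714, 0.1443, 0.2504]
eef_rot: [-0.105, 0.932, -0.178, 0.296]
contact_force: [0.0, -1.6, -0.6]
opening: 1.001
```

```bash
python3 w1.py
```

```text
t 6.37 q [-1.17  0.6   0.56  2.41  1.84  0.35 -0.74] p [0.4714 0.1443 0.2504] F [ 0.  -1.6 -0.6] M [ 0.26  0.58 -0.01] open 1.001
axes [[-0.802, -0.091, 0.59], [-0.302, 0.914, -0.27], [-0.515, -0.395, -0.761]]
shift mm [ 32.2  25.4 -13.1] rotvec deg [-30.46  -5.27 -30.28] |d| 43.1 |v| 43.3
```

>>> send_rows --moves '[0.005, 0.004, 0, -4.8, -0.8, -4.8, 0.01, 0.008, 0, -9.6, -1.6, -9.6, 0.016, 0.012, -0.004, -14.4, -2.5, -14.4, 0.021, 0.016, -0.008, -19.2, -3.3, -19.2, 0.026, 0.02, -0.01, -24, -4.2, -24]'

```text
clock: 6.78
tool_pos: [0.4414, 0.1588, 0.2376]
eef_rot: [-0.364, 0.894, -0.034, 0.259]
contact_force: [0.5, -0.1, -0.5]
opening: 1.004
```

```bash
python3 w1.py
```

```text
t 6.78 q [-0.53  0.43 -0.01  2.52  2.7   0.35 -0.88] p [0.4414 0.1588 0.2376] F [ 0.5 -0.1 -0.5] M [-0.08  0.54  0.04] open 1.004
axes [[-0.602, -0.633, 0.487], [-0.668, 0.733, 0.128], [-0.438, -0.249, -0.864]]
shift mm [3.6 6.5 0.7] rotvec deg [-6.26 -0.95 -5.97] |d| 7.5 |v| 8.7
```

>>> send_rows --moves '[0.001, 0.001, 0.015, -1.3, -0.2, -1.2, 0.002, 0.003, 0.03, -2.6, -0.4, -2.4, 0.003, 0.005, 0.045, -3.9, -0.6, -3.6, 0.004, 0.006, 0.06, -5.2, -0.8, -4.8, 0.004, 0.007, 0.06, -6.2, -1, -6]'

```text
clock: 7.2
tool_pos: [0.4649, 0.1699, 0.181]
eef_rot: [-0.424, 0.872, 0.005, 0.244]
contact_force: [0.4, 0.4, 0.2]
opening: 1.0
```

```bash
sed -i 's/\.15\*G/.006*G/' w1.py; python3 w1.py
```

```text
t 7.2 q [-0.31  0.6  -0.18  2.47  2.93  0.43 -0.89] p [0.4649 0.1699 0.181 ] F [0.4 0.4 0.2] M [-0.16  0.47  0.03] open 1.0
axes [[-0.521, -0.742, 0.422], [-0.737, 0.641, 0.216], [-0.431, -0.198, -0.88]]
shift mm [-0.8  5.8 83.3] rotvec deg [0.02 0.09 0.05] |d| 83.5 |v| 0.1
```

>>> send_rows --moves '[-0.001, 0.004, 0.015, 0, 0, 0, -0.001, 0.006, 0.032, 0, 0, 0, -0.001, 0.006, 0.05, 0, 0, 0, -0.001, 0.006, 0.068, 0, 0, 0, -0.001, 0.006, 0.083, 0, 0, 0]'

```text
clock: 7.62
tool_pos: [0.4966, 0.1938, 0.1067]
eef_rot: [-0.424, 0.872, 0.005, 0.245]
contact_force: [-0.6, 0.5, 0.0]
opening: 0.998
```

```bash
python3 w1.py
```

```text
t 7.62 q [-0.34  0.8  -0.19  2.42  2.93  0.58 -0.89] p [0.4966 0.1938 0.1067] F [-0.6  0.5  0. ] M [-0.08  0.42 -0.07] open 0.998
axes [[-0.52, -0.742, 0.423], [-0.737, 0.64, 0.217], [-0.432, -0.199, -0.88]]
shift mm [ 1.3 -0.7 -0.7] rotvec deg [0.02 0.18 0.08] |d| 1.7 |v| 0.2
```

The TCP is on target and nothing touches. Closing with a moderate grip.

>>> send_rows --moves '[0, 0, 0, 0, 0, 0, 0, 0, 0, 0, 0, 0, 0, 0, 0, 0, 0, 0, 0, 0, 0, 0, 0, 0, 0, 0, 0, 0, 0, 0]' --claw 1 --grip_force 30

```text
clock: 8.03
tool_pos: [0.4965, 0.1939, 0.1077]
eef_rot: [-0.424, 0.872, 0.005, 0.246]
contact_force: [-0.2, -0.2, 0.1]
opening: 0.648
```

>>> send_rows --moves '[0, 0, 0, 0, 0, 0, 0, 0, 0, 0, 0, 0, 0, 0, 0, 0, 0, 0, 0, 0, 0, 0, 0, 0, 0, 0, 0, 0, 0, 0]'

```text
clock: 8.45
tool_pos: [0.4967, 0.1938, 0.1078]
eef_rot: [-0.424, 0.872, 0.005, 0.246]
contact_force: [-0.6, 0.3, 1.7]
opening: 0.268
```

Run:
```python
from h import *
s=st(); Rc=R.from_quat(s['eef_rot']).as_matrix()
x=np.cross(np.array([0,0,1]),ZT); 
X=np.array([0,0,1])-ZT*ZT[2];X/=np.linalg.norm(X)
print('lift dir in tool frame',(Rc.T@X).round(3), 'ZT in tool',(Rc.T@ZT).round(3))
```

```text
t 8.45 q [-0.34  0.8  -0.19  2.42  2.93  0.58 -0.89] p [0.4967 0.1938 0.1078] F [-0.6  0.3  1.7] M [-0.12  0.32  0.02] open 0.268
axes [[-0.52, -0.742, 0.424], [-0.737, 0.64, 0.217], [-0.433, -0.199, -0.879]]
lift dir in tool frame [ 0.246 -0.259 -0.934] ZT in tool [-0.967 -0.001 -0.254]
```

>>> send_rows --moves '[0, 0, 0, 0, 0, 0, 0, 0, 0, 0, 0, 0, 0, 0, 0, 0, 0, 0, 0, 0, 0, 0, 0, 0, 0, 0, 0, 0, 0, 0]'

```text
clock: 8.87
tool_pos: [0.4968, 0.1937, 0.1078]
eef_rot: [-0.424, 0.872, 0.005, 0.246]
contact_force: [1.3, -1.2, -0.5]
opening: 0.257
```

Run:
```python
from h import *
st(); s=imaging.snapshot('wrist'); save(s,'w2'); s=imaging.snapshot('scene'); cv2.imwrite('pics/s2.png',cv2.resize(s['image'][180:340,240:460,::-1],None,fx=3.5,fy=3.5))
```

```text
t 8.87 q [-0.34  0.8  -0.19  2.42  2.93  0.58 -0.89] p [0.4968 0.1937 0.1078] F [ 1.3 -1.2 -0.5] M [-0.22  0.3  -0.09] open 0.257
axes [[-0.52, -0.742, 0.424], [-0.736, 0.641, 0.217], [-0.433, -0.2, -0.879]]
```

View pics/w2.png

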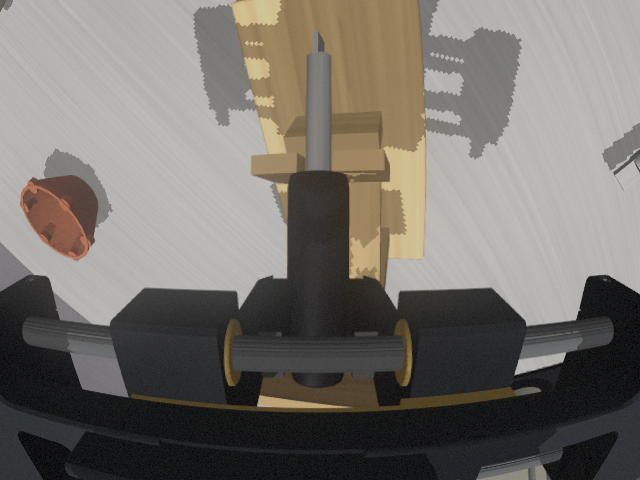

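View pics/s2.png

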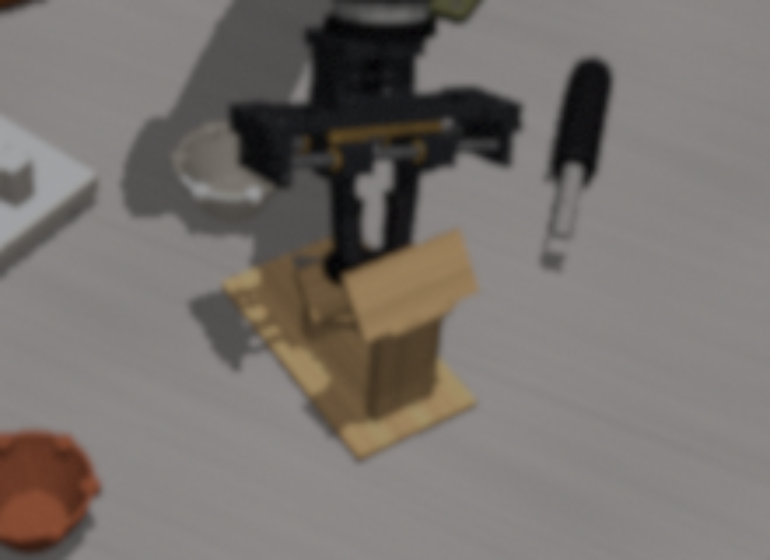

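The handle is between the pads, axis along the image column at x=318, blade up at (318,40). I'll lift square to the axis.

>>> send_rows --moves '[0.002, -0.003, -0.009, 0, 0, 0, 0.005, -0.005, -0.019, 0, 0, 0, 0.01, -0.01, -0.037, 0, 0, 0, 0.015, -0.016, -0.056, 0, 0, 0, 0.02, -0.021, -0.075, 0, 0, 0]'

```text
clock: 9.38
tool_pos: [0.4687, 0.1479, 0.17]
eef_rot: [-0.424, 0.872, 0.005, 0.245]
contact_force: [-0.4, 0.1, -2.0]
opening: 0.258
```

Run:
```python
from h import *
st(); s=imaging.snapshot('wrist'); save(s,'w3')
for q in ['driver_handle','driver_tip']:
    print(q,[(round(d['score'],2),(np.array(d['point'])*[640,480]).round(1)) for d in imaging.pinpoint(q,s)[:4]])
```

```text
t 9.38 q [-0.24  0.63 -0.2   2.49  2.99  0.47 -0.88] p [0.4687 0.1479 0.17  ] F [-0.4  0.1 -2. ] M [-0.15  0.5   0.01] open 0.258
axes [[-0.52, -0.742, 0.423], [-0.737, 0.64, 0.217], [-0.432, -0.199, -0.88]]
driver_handle [(0.87, array([316.7, 277.2]))]
driver_tip [(0.98, array([322.1,  39.8])), (0.94, array([569.6, 196.7]))]
```

View pics/w3.png

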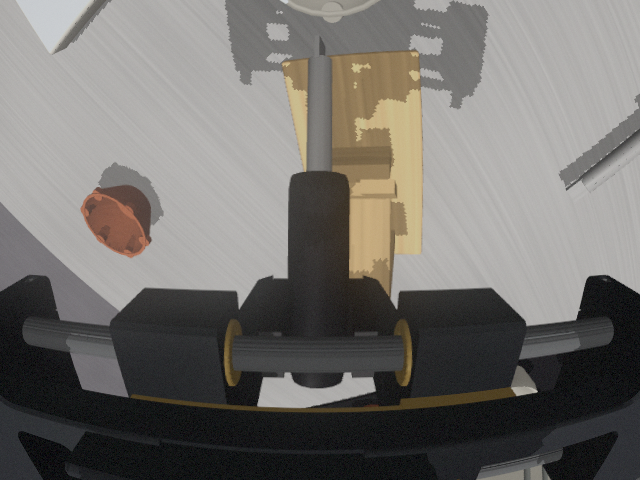

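```bash
cat >> h.py <<'E'
def wproj(s,X):
    M,t,K=cam(s); c=M@X+t; n=np.hypot(c[0],c[1]); th=np.arctan2(n,c[2]); return K[:2,2]+K[0,0]*th*c[:2]/n
E
python3 - <<'E'
from h import *
Rg=np.array([[-0.52, -0.742, 0.424], [-0.736, 0.641, 0.217], [-0.433, -0.2, -0.879]])
hc=Rg.T@(HC-np.array([.4968,.1937,.1078])); zt=Rg.T@ZT; print('hc',hc,'zt',zt)
st0=r.get_state(); Rc=R.from_quat(st0['eef_rot']).as_matrix(); p=st0['tool_pos']
s=imaging.snapshot('wrist'); M,t,K=cam(s)
print('cam in tool', (Rc.T@(-M.T@t-p)).round(4), (Rc.T@M.T).round(3).tolist())
for l in (-.1175,-.1045,-.0475,0,.0475): print(l,wproj(s,p+Rc@(hc+l*zt)).round(1))
for dth in (-4,-2,2,4):
    z2=R.from_rotvec([0,np.radians(dth),0]).apply(zt); print(dth,wproj(s,p+Rc@(hc-.1175*z2)).round(1),wproj(s,p+Rc@(hc-.0475*z2)).round(1))
E
```

```text
hc [ 0.0018438 -0.000298   0.006212 ] zt [-0.96688776 -0.00166677 -0.25477718]
cam in tool [ 0.0672  0.0004 -0.1464] [[-0.001, -0.964, -0.267], [1.0, -0.001, -0.0], [0.0, -0.267, 0.964]]
-0.1175 [316.6  38.9]
-0.1045 [316.5  61.9]
-0.0475 [316.4 178.6]
0 [316.3 285.3]
0.0475 [316.2 383.9]
-4 [316.6  47.1] [316.4 179.9]
-2 [316.6  43. ] [316.4 179.2]
2 [316.5  35. ] [316.3 178.1]
4 [316.5  31.2] [316.3 177.8]
```

```bash
cat >> h.py <<'E'
hc_t=np.array([.0018,.0005,.0062]); zt_t=np.array([-.967,-.015,-.2545]); zt_t/=np.linalg.norm(zt_t)
def vert(az):
    """gripper R with driver z up and approach azimuth az deg"""
    # base: R0 maps zt_t->up
    v=np.cross(zt_t,[0,0,1]);n=np.linalg.norm(v)
    R0=R.from_rotvec(v/n*np.arctan2(n,zt_t[2])).as_matrix()
    a=R0[:,2];cur=np.arctan2(a[1],a[0])
    return R.from_euler('z',np.radians(az)-cur).as_matrix()@R0
def tcp_for_tip(tip,Rm): return tip-Rm@(hc_t-.1175*zt_t)
E
cat > w4.py <<'E'
from h import *
import sys
s=st();Rc=R.from_quat(s['eef_rot']).as_matrix()
tip=s['tool_pos']+Rc@(hc_t-.1175*zt_t);zz=Rc@zt_t
print('tip',tip.round(4),'driver z',zz.round(3))
for az in map(float,sys.argv[1:]):
    V=vert(az);print(az,V.round(3).tolist()); rel(tcp_for_tip(np.array([.5225,-.133,.130]),V),V)
E
python3 w4.py -60 -75 -90 -105
```

```text
t 9.58 q [-0.24  0.63 -0.2   2.49  2.99  0.47 -0.88] p [0.4703 0.149  0.1699] F [ 1.   0.6 -0.7] M [-0.1   0.53  0.01] open 0.254
axes [[-0.52, -0.741, 0.426], [-0.736, 0.641, 0.217], [-0.434, -0.2, -0.878]]
tip [0.424  0.0733 0.0876] driver z [0.405 0.647 0.646]
-60.0 [[-0.141, 0.864, 0.484], [0.213, 0.503, -0.838], [-0.967, -0.015, -0.254]]
shift mm [ 143.6 -230.4 -110.6] rotvec deg [ 79.88 -21.56  74.65] |d| 293.1 |v| 111.4
-75.0 [[-0.081, 0.965, 0.25], [0.242, 0.263, -0.934], [-0.967, -0.015, -0.254]]
shift mm [ 142.4 -230.9 -109.9] rotvec deg [ 91.72 -15.08  82.84] |d| 292.7 |v| 124.5
-90.0 [[-0.016, 1.0, 0.0], [0.254, 0.004, -0.967], [-0.967, -0.015, -0.254]]
shift mm [ 141.5 -231.7 -109.2] rotvec deg [103.45  -7.79  90.7 ] |d| 292.7 |v| 137.8
-105.0 [[0.051, 0.967, -0.25], [0.25, -0.255, -0.934], [-0.967, -0.015, -0.254]]
shift mm [ 140.8 -232.9 -108.6] rotvec deg [115.06   0.42  98.18] |d| 293.0 |v| 151.3
```

Run:
```python
from h import *
s=r.get_state();Rc=R.from_quat(s['eef_rot']).as_matrix();print(Rc.T@np.array([.0,-.04,.09]))
```

```text
[-0.00960587 -0.0436628  -0.08775698]
```

>>> send_rows --moves '[-0.002, -0.009, -0.018, 2, -0.4, 2, -0.004, -0.018, -0.035, 6.5, -1, 6, -0.006, -0.027, -0.053, 11, -2, 10, -0.008, -0.035, -0.07, 16, -2.7, 14.5, -0.01, -0.044, -0.088, 21, -3.5, 19]'

```text
clock: 10.0
tool_pos: [0.477, 0.1223, 0.2459]
eef_rot: [-0.287, 0.901, -0.061, 0.32]
contact_force: [2.0, 0.7, -0.9]
opening: 0.258
```

```bash
python3 w4.py -75
```

```text
t 10.0 q [-0.14  0.51 -0.55  2.56  2.29  0.72 -0.62] p [0.477  0.1223 0.2459] F [ 2.   0.7 -0.9] M [ 0.04  0.68 -0.02] open 0.258
axes [[-0.63, -0.478, 0.612], [-0.556, 0.828, 0.074], [-0.542, -0.294, -0.787]]
tip [0.4252 0.0627 0.1543] driver z [0.461 0.506 0.729]
-75.0 [[-0.081, 0.965, 0.25], [0.242, 0.263, -0.934], [-0.967, -0.015, -0.254]]
shift mm [ 108.8 -229.4    4.4] rotvec deg [ 78.13 -12.5   68.84] |d| 254.0 |v| 104.9
```

Run:
```python
from h import *
s=r.get_state();Rc=R.from_quat(s['eef_rot']).as_matrix();print(Rc.T@np.array([.07,-.03,.04]))
```

```text
[-0.04913111 -0.07001911  0.00913555]
```

>>> send_rows --moves '[-0.01, -0.014, 0.002, 4.5, -0.7, 4, -0.02, -0.028, 0.004, 9, -1.5, 8, -0.03, -0.042, 0.005, 14, -2.2, 12.5, -0.04, -0.056, 0.007, 19, -3, 16.7, -0.049, -0.07, 0.009, 24, -3.8, 21]'

```text
clock: 10.42
tool_pos: [0.5469, 0.0929, 0.2856]
eef_rot: [-0.047, 0.894, -0.178, 0.408]
contact_force: [0.3, 0.4, -2.4]
opening: 0.26
```

```bash
python3 w4.py -75 -90
python3 - <<'E'
from h import *
s=r.get_state();Rc=R.from_quat(s['eef_rot']).as_matrix();print(Rc.T@np.array([.03,-.06,.0]))
E
```

```text
t 10.42 q [-0.4   0.58 -0.43  2.42  1.87  1.07 -0.8 ] p [0.5469 0.0929 0.2856] F [ 0.3  0.4 -2.4] M [0.39 0.9  0.05] open 0.26
axes [[-0.663, 0.062, 0.746], [-0.229, 0.932, -0.281], [-0.713, -0.357, -0.604]]
tip [0.4974 0.0584 0.1807] driver z [0.45  0.279 0.848]
-75.0 [[-0.081, 0.965, 0.25], [0.242, 0.263, -0.934], [-0.967, -0.015, -0.254]]
shift mm [  92.8 -194.8   63.4] rotvec deg [53.97 -8.59 47.73] |d| 224.9 |v| 72.6
-90.0 [[-0.016, 1.0, 0.0], [0.254, 0.004, -0.967], [-0.967, -0.015, -0.254]]
shift mm [  91.8 -194.5   64.3] rotvec deg [67.47 -4.21 53.27] |d| 224.4 |v| 86.1
[-0.0061296  -0.05406299  0.039238  ]
```

Working well: joint 5 is at 1.87 and joint 4 is off its limit. Continuing toward az -80.

>>> send_rows --moves '[-0.001, -0.011, 0.008, 5.2, -0.7, 4.4, -0.002, -0.022, 0.016, 10.4, -1.4, 8.8, -0.004, -0.032, 0.024, 15.6, -2.1, 13.2, -0.005, -0.043, 0.032, 20.8, -2.8, 17.6, -0.006, -0.054, 0.039, 26, -3.5, 22]'

```text
clock: 10.83
tool_pos: [0.5765, 0.0344, 0.2839]
eef_rot: [0.211, 0.811, -0.293, 0.461]
contact_force: [1.3, -0.2, -2.3]
opening: 0.255
```

```bash
python3 w4.py -75 -85
```

```text
t 10.83 q [-0.51  0.77 -0.3   2.2   1.55  1.36 -1.05] p [0.5765 0.0344 0.2839] F [ 1.3 -0.2 -2.3] M [0.89 0.74 0.04] open 0.255
axes [[-0.487, 0.612, 0.624], [0.073, 0.74, -0.669], [-0.871, -0.28, -0.404]]
tip [0.5442 0.0203 0.1682] driver z [0.303 0.089 0.949]
-75.0 [[-0.081, 0.965, 0.25], [0.242, 0.263, -0.934], [-0.967, -0.015, -0.254]]
shift mm [  44.2 -144.9   87. ] rotvec deg [27.76 -4.54 25.87] |d| 174.7 |v| 38.2
-85.0 [[-0.038, 0.996, 0.084], [0.252, 0.091, -0.963], [-0.967, -0.015, -0.254]]
shift mm [  43.8 -144.1   87.4] rotvec deg [37.18 -2.84 28.92] |d| 174.1 |v| 47.2
```

>>> send_rows --moves '[0.008, -0.026, 0.016, 5, -0.8, 4.7, 0.016, -0.053, 0.032, 10, -1.6, 9.4, 0.024, -0.079, 0.047, 15, -2.4, 14.1, 0.032, -0.105, 0.063, 20, -3.2, 18.8, 0.04, -0.131, 0.078, 25, -4.1, 23.4]'

```text
clock: 11.25
tool_pos: [0.5254, -0.1111, 0.2521]
eef_rot: [0.454, 0.652, -0.369, 0.482]
contact_force: [-0.3, -1.4, -1.1]
opening: 0.261
```

```bash
python3 w4.py -75
```

```text
t 11.25 q [-0.41  0.93 -0.17  2.16  1.37  1.45 -1.5 ] p [ 0.5254 -0.1111  0.2521] F [-0.3 -1.4 -1.1] M [1.15 0.45 0.01] open 0.261
axes [[-0.123, 0.948, 0.294], [0.238, 0.316, -0.919], [-0.964, -0.043, -0.264]]
tip [ 0.524  -0.1162  0.1313] driver z [ 0.03  -0.001  1.   ]
-75.0 [[-0.081, 0.965, 0.25], [0.242, 0.263, -0.934], [-0.967, -0.015, -0.254]]
shift mm [-2.1 -9.8 14.2] rotvec deg [ 2.67 -0.48  2.39] |d| 17.4 |v| 3.6
```

>>> send_rows --moves '[-0.001, -0.003, 0.005, 1, -0.2, 0.9, -0.002, -0.006, 0.009, 2, -0.4, 1.8, -0.002, -0.01, 0.014, 2.7, -0.5, 2.4, -0.002, -0.01, 0.014, 2.7, -0.5, 2.4, -0.002, -0.01, 0.014, 2.7, -0.5, 2.4]'

```text
clock: 11.67
tool_pos: [0.5206, -0.1267, 0.2507]
eef_rot: [0.477, 0.633, -0.375, 0.481]
contact_force: [-0.6, -0.1, -0.4]
opening: 0.255
```

```bash
python3 w4.py -75
python3 - <<'E'
from h import *
import pickle
A=imaging.snapshot('scene');B=imaging.snapshot('top');W=imaging.snapshot('wrist')
pickle.dump((A,B,W),open('ab2.pkl','wb'))
for q in ['driver_tip','driver_handle','screw_face','guide_mouth']:
    for n,s in zip('ABW',(A,B,W)): print(q,n,[(round(d['score'],2),(np.array(d['point'])*[640,480]).round(1)) for d in imaging.pinpoint(q,s)[:4]])
save(W,'w5')
a=cv2.resize(A['image'][150:270,150:310,::-1],(400,300));b=cv2.resize(B['image'][155:275,355:515,::-1],(400,300))
cv2.imwrite('pics/ab2.png',np.hstack([a,b]))
for X in ([.5225,-.133,.130],[.5225,-.133,.2475],[.5225,-.133,.096]): print(X,proj(A,np.array(X)).round(1),proj(B,np.array(X)).round(1),wproj(W,np.array(X)).round(1))
E
```

```text
t 11.67 q [-0.39  0.94 -0.16  2.15  1.35  1.45 -1.53] p [ 0.5206 -0.1267  0.2507] F [-0.6 -0.1 -0.4] M [1.13 0.38 0.02] open 0.255
axes [[-0.081, 0.964, 0.251], [0.242, 0.264, -0.934], [-0.967, -0.015, -0.255]]
tip [ 0.5224 -0.1319  0.1299] driver z [ 0.    -0.001  1.   ]
-75.0 [[-0.081, 0.965, 0.25], [0.242, 0.263, -0.934], [-0.967, -0.015, -0.254]]
shift mm [-0.3 -0.2  1. ] rotvec deg [ 0.07 -0.04  0.03] |d| 1.0 |v| 0.1
driver_tip A [(0.87, array([397.2, 252.3])), (0.67, array([226.8, 210.3]))]
driver_tip B [(0.93, array([221.8, 305.7])), (0.89, array([464.3, 393.7])), (0.68, array([451.1, 193.8]))]
driver_tip W [(0.82, array([318.6,  32. ])), (0.28, array([320.2, 278.9]))]
driver_handle A [(0.96, array([404. , 218.4])), (0.84, array([220.6, 169.1])), (0.55, array([236.6, 174.2]))]
driver_handle B [(0.82, array([449.4, 193.6])), (0.73, array([235.9, 381.9])), (0.57, array([494.1, 343.9]))]
driver_handle W [(0.91, array([317.6, 278.9])), (0.59, array([35. ,  7.8]))]
screw_face A [(0.75, array([223.5, 207.7])), (0.73, array([224.2, 230.9])), (0.46, array([387.3, 368.2]))]
screw_face B [(0.8, array([430.5, 214.2]))]
screw_face W []
guide_mouth A [(0.89, array([226.1, 217. ]))]
guide_mouth B [(0.6, array([433.5, 214.9]))]
guide_mouth W []
[0.5225, -0.133, 0.13] [223.6 208.6] [439.  209.5] [320.6  42.7]
[0.5225, -0.133, 0.2475] [218.2 170.5] [456.  194.2] [317.2 286.5]
[0.5225, -0.133, 0.096] [225.  218.7] [434.9 213.3] [321.3 -10.2]
```

View pics/ab2.png

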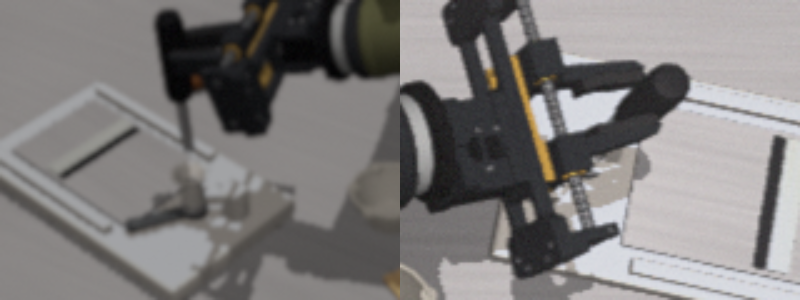

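View pics/w5.png

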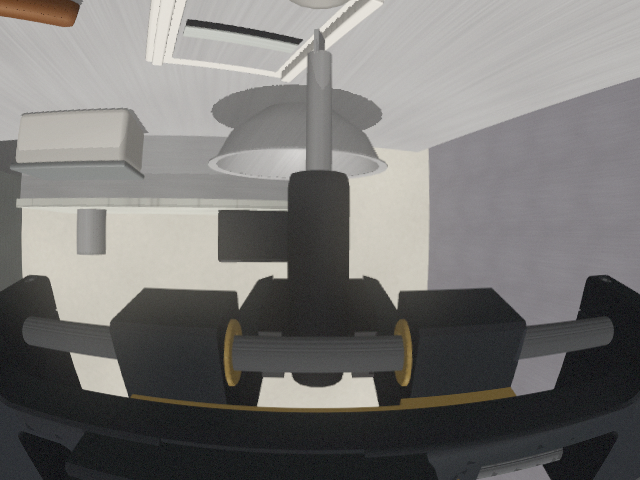

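Run:
```python
from h import *
import pickle
A,B,W=pickle.load(open('ab2.pkl','rb')); A0,B0=pickle.load(open('ab.pkl','rb'))
s0=r.get_state(); Rc=R.from_quat(s0['eef_rot']).as_matrix(); p=s0['tool_pos']
for dth in (-2,0,2,4,6):
    z2=R.from_rotvec([0,np.radians(dth),0]).apply(zt_t); x2=np.cross([0,1,0],z2); 
    f=lambda l,o: wproj(W,p+Rc@(hc_t+l*z2+o*x2)).round(1)
    print(dth,x2.round(2),'tip',f(-.1175,0),'blade top',f(-.1045,.006),f(-.1045,-.006),'front rim',f(-.0475,.014),f(-.0475,-.014),'butt',f(.0475,.014),f(.0475,-.014))
cv2.imwrite('pics/w5c.png',cv2.resize(W['image'][10:110,270:370,::-1],None,fx=6,fy=6,interpolation=cv2.INTER_CUBIC))
P,u,v=dep(B0); k=(abs(P[:,0]-.52)<.04)&(abs(P[:,1]+.133)<.04)&(P[:,2]>.085)&(P[:,2]<.105); Q=P[k]; print(k.sum(),Q[:,:2].min(0),Q[:,:2].max(0),Q.mean(0)); 
(c,rad)=cv2.minEnclosingCircle(Q[:,:2].astype(np.float32)); print(c,rad)
for px in ((435.1,214.7),(433.5,214.9),(434.2,215.1)):
    o,d=ray(B0,px); print(px,(o+d*(.096-o[2])/d[2]).round(4))
P,u,v=dep(A0); k=(abs(P[:,0]-.52)<.04)&(abs(P[:,1]+.133)<.04)&(P[:,2]>.085)&(P[:,2]<.105); Q=P[k];print('A',Q.mean(0),cv2.minEnclosingCircle(Q[:,:2].astype(np.float32)))
```

```text
-2 [-0.29  0.    0.96] tip [320.   46.5] blade top [319.6  73.9] [319.8  63.1] front rim [318.  186.4] [318.2 176. ] butt [315.5 375.4] [315.2 396.9]
0 [-0.25  0.    0.97] tip [320.1  42.5] blade top [319.7  70.5] [319.8  60. ] front rim [318.1 185. ] [318.2 176.5] butt [315.5 373.3] [315.2 396.3]
2 [-0.22  0.    0.98] tip [320.1  38.7] blade top [319.7  67.2] [319.9  57.1] front rim [318.1 183.6] [318.3 177.1] butt [315.5 371.3] [315.2 395.7]
4 [-0.19  0.    0.98] tip [320.2  34.9] blade top [319.8  64. ] [320.   54.3] front rim [318.1 182.3] [318.3 177.9] butt [315.5 369.1] [315.3 394.9]
6 [-0.15  0.    0.99] tip [320.3  31.3] blade top [319.8  60.9] [320.   51.7] front rim [318.1 181.1] [318.3 178.9] butt [315.5 366.9] [315.3 394. ]
237 [ 0.50301757 -0.15082471] [ 0.53918091 -0.11413333] [ 0.5226246  -0.13412814  0.09333233]
(0.5216655731201172, -0.13273835182189941) 0.019257988780736923
(435.1, 214.7) [ 0.5198 -0.1334  0.096 ]
(433.5, 214.9) [ 0.5193 -0.1303  0.096 ]
(434.2, 215.1) [ 0.519  -0.1317  0.096 ]
A [ 0.5187525  -0.13562032  0.09260424] ((0.5207141041755676, -0.13259275257587433), 0.020645419135689735)
```

View pics/w5c.png

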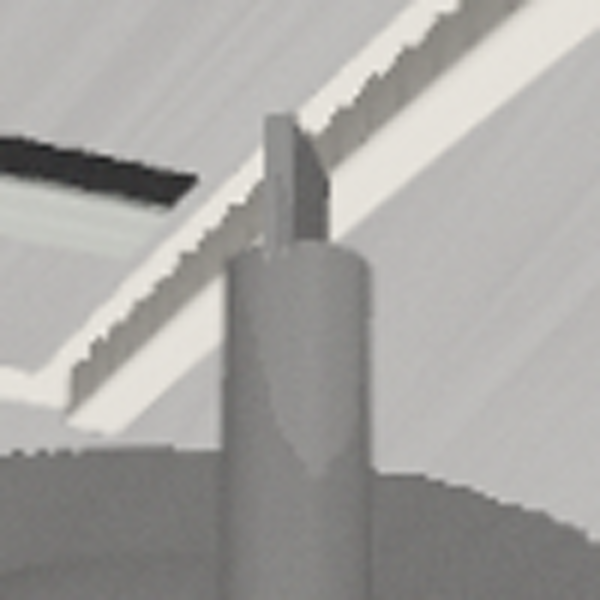

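Run:
```python
from h import *
import pickle
A,B,W=pickle.load(open('ab2.pkl','rb'))
cv2.imwrite('pics/a2c.png',cv2.resize(A['image'][150:240,180:280,::-1],None,fx=7,fy=6.5,interpolation=cv2.INTER_CUBIC))
for a in ((225.8,210.5),(225,210.5),(226.8,210.3)):
    print(tri([ray(A,a),wray(W,(320,33))]))
s0=r.get_state(); Rc=R.from_quat(s0['eef_rot']).as_matrix(); p=s0['tool_pos']
for sh in (0,.0025):
  for dth in (0,2.5,4):
    z2=R.from_rotvec([0,np.radians(dth),0]).apply(zt_t); h=hc_t-sh*z2
    X=p+Rc@(h-.1175*z2); print(sh,dth,X.round(4),wproj(W,X).round(1),proj(A,X).round(1), 'butt',proj(A,p+Rc@(h+.0475*z2)).round(1),proj(B,p+Rc@(h+.0475*z2)).round(1))
```

```text
(array([ 0.52133254, -0.12799485,  0.1261533 ]), [np.float64(0.0010924169819642587), np.float64(0.0010924169819642152)])
(array([ 0.52175211, -0.13012555,  0.12518621]), [np.float64(0.0007799374787239849), np.float64(0.0007799374787240097)])
(array([ 0.52067764, -0.1252992 ,  0.12764085]), [np.float64(0.0012455152271180906), np.float64(0.0012455152271181721)])
0 0 [ 0.5222 -0.1329  0.13  ] [320.1  42.5] [223.7 208.5] butt [215.9 153.5] [464.2 186.9]
0 2.5 [ 0.5209 -0.128   0.1301] [320.1  37.7] [225.6 208.8] butt [215.1 153.4] [465.5 186.6]
0 4 [ 0.5201 -0.125   0.1303] [320.2  34.9] [226.8 208.9] butt [214.6 153.3] [466.2 186.4]
0.0025 0 [ 0.5222 -0.1329  0.1275] [320.1  38.3] [223.8 209.3] butt [216.1 154.4] [463.8 187.3]
0.0025 2.5 [ 0.5208 -0.1279  0.1276] [320.2  33.3] [225.8 209.6] butt [215.3 154.3] [465.  187.1]
0.0025 4 [ 0.52   -0.1248  0.1278] [320.3  30.4] [226.9 209.7] butt [214.8 154.3] [465.7 186.9]
```

View pics/a2c.png

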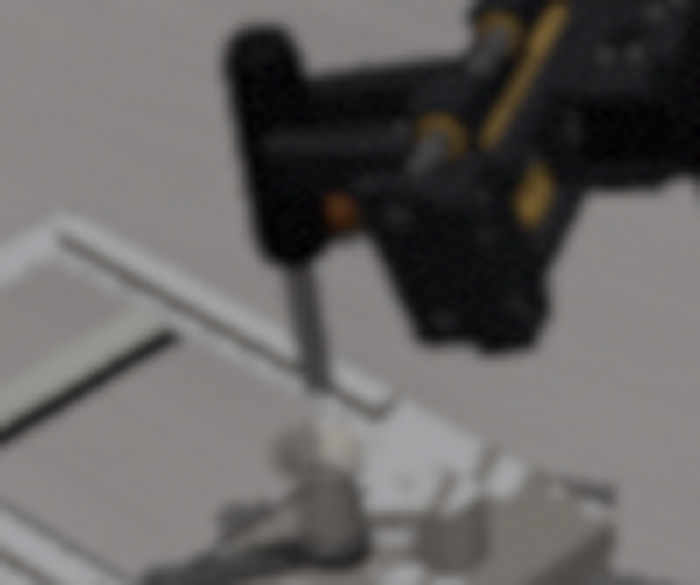

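```bash
cat >> h.py <<'E'
zt_t=R.from_rotvec([0,np.radians(2.5),0]).apply(zt_t); hc_t=hc_t-.0025*zt_t
MO=np.array([.5203,-.133])
E
cat > w6.py <<'E'
from h import *
import sys
s=st();Rc=R.from_quat(s['eef_rot']).as_matrix()
tip=s['tool_pos']+Rc@(hc_t-.1175*zt_t);zz=Rc@zt_t
print('tip',tip.round(4),'driver z',zz.round(3))
V=vert(-75)
for z in map(float,sys.argv[1:]): rel(tcp_for_tip(np.r_[MO,z],V),V)
E
python3 w6.py .115 .085 .06
```

```text
t 12.42 q [-0.39  0.94 -0.16  2.15  1.35  1.45 -1.53] p [ 0.5203 -0.1276  0.2508] F [-0.6 -0.4 -0.9] M [1.17 0.37 0.03] open 0.264
axes [[-0.081, 0.965, 0.25], [0.241, 0.262, -0.934], [-0.967, -0.015, -0.254]]
tip [ 0.5208 -0.1279  0.1276] driver z [ 0.011 -0.042  0.999]
shift mm [12.5 -1.7  2.7] rotvec deg [ 0.   -2.48  0.  ] |d| 12.9 |v| 2.5
shift mm [41.5 -1.2 10.4] rotvec deg [ 0.   -2.48  0.  ] |d| 42.8 |v| 2.5
shift mm [65.6 -0.9 16.7] rotvec deg [ 0.   -2.48  0.  ] |d| 67.7 |v| 2.5
```

Aligning, then lowering slowly into the funnel (tip to about 0.09 m), then checking the force.

>>> send_rows --moves '[0.006, -0.001, 0.0015, 0, -1.2, 0, 0.0125, -0.0017, 0.0027, 0, -2.5, 0, 0.022, -0.0015, 0.005, 0, -2.5, 0, 0.031, -0.0015, 0.0075, 0, -2.5, 0, 0.036, -0.0015, 0.009, 0, -2.5, 0]' --grip_force 15

```text
clock: 12.83
tool_pos: [0.5182, -0.1276, 0.2123]
eef_rot: [0.469, 0.622, -0.386, 0.495]
contact_force: [-0.6, -1.4, -1.3]
opening: 0.268
```

```bash
python3 w6.py .085 .075 .06
python3 - <<'E'
from h import *
A=imaging.snapshot('scene');B=imaging.snapshot('top')
a=cv2.resize(A['image'][150:240,180:280,::-1],(400,360),interpolation=cv2.INTER_CUBIC);b=cv2.resize(B['image'][165:255,385:485,::-1],(400,360))
cv2.imwrite('pics/ab3.png',np.hstack([a,b]))
E
```

```text
t 12.83 q [-0.4   1.05 -0.14  2.14  1.37  1.46 -1.63] p [ 0.5182 -0.1276  0.2123] F [-0.6 -1.4 -1.3] M [ 1.16  0.41 -0.02] open 0.268
axes [[-0.071, 0.965, 0.253], [0.201, 0.262, -0.944], [-0.977, -0.016, -0.213]]
tip [ 0.52   -0.133   0.0892] driver z [ 0.001 -0.     1.   ]
shift mm [4.1 0.2 0.9] rotvec deg [ 0.   -0.04  0.05] |d| 4.2 |v| 0.1
shift mm [13.9  0.4  3.1] rotvec deg [ 0.   -0.04  0.05] |d| 14.2 |v| 0.1
shift mm [28.6  0.6  6.2] rotvec deg [ 0.   -0.04  0.05] |d| 29.2 |v| 0.1
```

View pics/ab3.png

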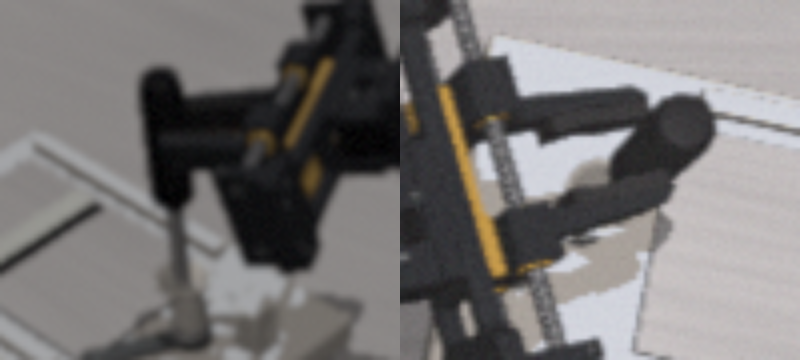

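The tip is in the mouth (left crop, about (180,280)) with no side force. Going 15 mm further.

>>> send_rows --moves '[0.003, 0, 0.001, 0, 0, 0, 0.006, 0, 0.0015, 0, 0, 0, 0.009, 0, 0.002, 0, 0, 0, 0.012, 0, 0.0027, 0, 0, 0, 0.015, 0, 0.0033, 0, 0, 0]'

```text
clock: 13.35
tool_pos: [0.518, -0.1279, 0.1972]
eef_rot: [0.469, 0.621, -0.386, 0.495]
contact_force: [1.1, -0.2, -1.1]
opening: 0.271
```

>>> send_rows --moves '[0, 0, 0, 0, 0, 0, 0, 0, 0, 0, 0, 0, 0.004, 0, 0.001, 0, 0, 0, 0.006, 0, 0.0013, 0, 0, 0, 0.008, 0, 0.0017, 0, 0, 0]'

```text
clock: 13.77
tool_pos: [0.518, -0.1278, 0.1889]
eef_rot: [0.469, 0.621, -0.386, 0.495]
contact_force: [0.8, 0.4, 0.1]
opening: 0.271
```

```bash
python3 w6.py .06
```

```text
t 13.77 q [-0.4   1.1  -0.14  2.13  1.38  1.46 -1.67] p [ 0.518  -0.1278  0.1889] F [0.8 0.4 0.1] M [1.09 0.34 0.13] open 0.271
axes [[-0.07, 0.965, 0.253], [0.201, 0.262, -0.944], [-0.977, -0.015, -0.213]]
tip [ 0.5199 -0.1331  0.0658] driver z [ 0. -0.  1.]
shift mm [5.7 0.5 1.1] rotvec deg [ 0.01 -0.03  0.02] |d| 5.8 |v| 0.0
```

>>> send_rows --moves '[0.002, 0, 0.0004, 0, 0, 0, 0.004, 0, 0.0008, 0, 0, 0, 0.006, 0, 0.0012, 0, 0, 0, 0.007, 0, 0.0015, 0, 0, 0, 0.007, 0, 0.0015, 0, 0, 0]'

```text
clock: 14.18
tool_pos: [0.5179, -0.1278, 0.1813]
eef_rot: [0.469, 0.622, -0.386, 0.495]
contact_force: [1.0, 1.6, -1.9]
opening: 0.271
```

```bash
python3 w6.py .06
```

```text
t 14.18 q [-0.4   1.12 -0.14  2.13  1.38  1.46 -1.68] p [ 0.5179 -0.1278  0.1813] F [ 1.   1.6 -1.9] M [1.23 0.34 0.13] open 0.271
axes [[-0.071, 0.965, 0.253], [0.202, 0.262, -0.944], [-0.977, -0.016, -0.213]]
tip [ 0.5197 -0.1331  0.0582] driver z [ 0.001 -0.001  1.   ]
shift mm [-1.7  0.5 -0.4] rotvec deg [ 0.01 -0.05  0.04] |d| 1.8 |v| 0.1
```

>>> send_rows --moves '[0, 0, 0, 0, 0, 0, 0, 0, 0, 0, 0, 0, 0, 0, 0, 0, 0, 0, 0, 0, 0, 0, 0, 0, 0, 0, 0, 0, 0, 0]' --claw -1

```text
clock: 14.6
tool_pos: [0.5178, -0.1279, 0.1816]
eef_rot: [0.469, 0.621, -0.386, 0.495]
contact_force: [0.0, -0.1, -0.1]
opening: 0.623
```

>>> send_rows --moves '[0, 0, 0, 0, 0, 0, 0, 0, 0, 0, 0, 0, 0, 0, 0, 0, 0, 0, 0, 0, -0.01, 0, 0, 0, 0, 0, -0.03, 0, 0, 0]'

```text
clock: 15.02
tool_pos: [0.5094, -0.1012, 0.1886]
eef_rot: [0.47, 0.62, -0.388, 0.495]
contact_force: [0.2, 0.7, -0.4]
opening: 0.986
```

>>> send_rows --moves '[0, 0, -0.02, 0, 0, 0, 0, 0, -0.045, 0, 0, 0, 0, 0, -0.07, 0, 0, 0, 0, 0, -0.095, 0, 0, 0, 0, 0, -0.12, 0, 0, 0]'

```text
clock: 15.43
tool_pos: [0.4787, 0.0141, 0.2141]
eef_rot: [0.469, 0.621, -0.388, 0.494]
contact_force: [0.6, 0.1, -0.1]
opening: 1.001
```

Run:
```python
from h import *
import pickle
st()
A=imaging.snapshot('scene');B=imaging.snapshot('top');W=imaging.snapshot('wrist')
pickle.dump((A,B,W),open('ab3.pkl','wb'))
a=cv2.resize(A['image'][150:240,180:280,::-1],(400,360),interpolation=cv2.INTER_CUBIC);b=cv2.resize(B['image'][165:255,385:485,::-1],(400,360))
cv2.imwrite('pics/ab4.png',np.hstack([a,b])); save(W,'w7')
```

```text
t 15.43 q [-0.63  1.05 -0.23  2.02  1.09  1.57 -1.58] p [0.4787 0.0141 0.2141] F [ 0.6  0.1 -0.1] M [0.85 0.27 0.03] open 1.001
axes [[-0.071, 0.966, 0.25], [0.199, 0.259, -0.945], [-0.977, -0.017, -0.211]]
```

View pics/ab4.png

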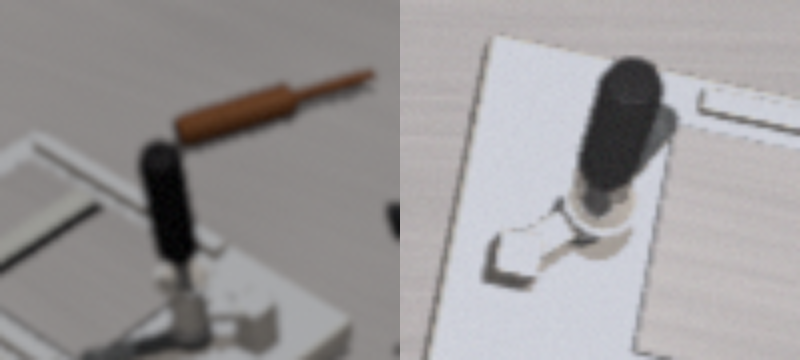

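View pics/w7.png

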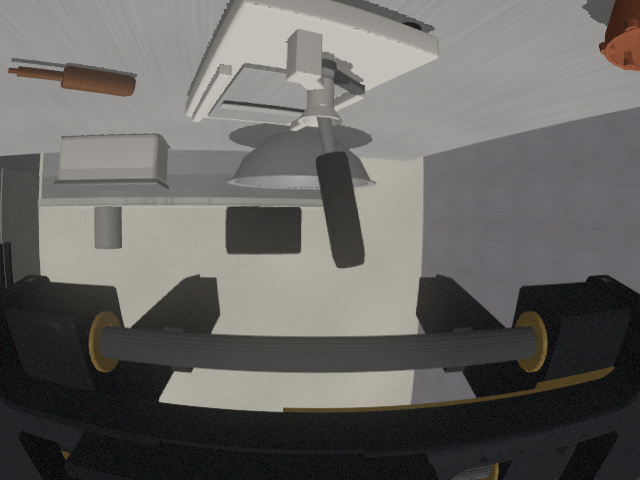

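Step 1's pose looks good: the driver stands in the tube, let go, leaning several degrees. Now I locate the butt and the lean.

Run:
```python
from h import *
import pickle
A,B,W=pickle.load(open('ab3.pkl','rb'))
C=np.array([.5200,-.133,.062])
from scipy.optimize import least_squares
obs=[]
for n,s,box in (('A',A,(180,280,150,240)),('B',B,(385,485,165,255))):
    im=s['image'].astype(int); m=(im.max(2)<60); mm=np.zeros_like(m); mm[box[2]:box[3],box[0]:box[1]]=m[box[2]:box[3],box[0]:box[1]]
    nn,lab,stt,cen=cv2.connectedComponentsWithStats(mm.astype(np.uint8)); print(n,[(stt[i].tolist(),cen[i].round(1).tolist()) for i in range(1,nn) if stt[i,4]>40])
P,u,v=dep(B); k=(abs(P[:,0]-.53)<.05)&(abs(P[:,1]+.13)<.05)&(P[:,2]>.2);print('top pts',P[k].mean(0),P[k][:,2].max(),k.sum())
print(tri([ray(A,(220,188)),ray(B,(443.5,185))]))
```

```text
A [([215, 177, 38, 41, 343], [224.5, 197.0]), ([213, 234, 19, 5, 47], [221.2, 235.7])]
B [([430, 180, 20, 33, 419], [439.6, 196.0])]
top pts [ 0.54095559 -0.11737564  0.21579337] 0.22348524501530692 240
(array([ 0.54487431, -0.11847196,  0.21710016]), [np.float64(0.0020591988585163135), np.float64(0.002059198858516537)])
```

```bash
cat > w8.py <<'E'
from h import *
import sys
AZ=np.radians(34);y=np.array([np.cos(AZ),np.sin(AZ),0]);sg=float(sys.argv[1]);D=np.stack([np.cross(y*sg,[0,0,-1]),y*sg,[0,0,-1]],1)
off=float(sys.argv[2])
s=st()
for z in map(float,sys.argv[3:]): rel(np.r_[MO+off*y[:2],z],D)
E
python3 w8.py 1 .016 .33; python3 w8.py -1 .016 .33;python3 - <<'E'
from h import *
s=r.get_state();Rc=R.from_quat(s['eef_rot']).as_matrix();print(Rc.T@np.array([.0,0,.1]))
E
```

```text
t 15.58 q [-0.63  1.05 -0.23  2.02  1.1   1.57 -1.58] p [0.4795 0.015  0.2135] F [ 0.6 -0.8 -0.5] M [0.89 0.31 0.  ] open 0.997
axes [[-0.071, 0.965, 0.253], [0.201, 0.262, -0.944], [-0.977, -0.016, -0.213]]
shift mm [-145.6   13.9  120.2] rotvec deg [-13.49  76.82 -15.22] |d| 189.3 |v| 79.5
t 15.58 q [-0.63  1.05 -0.23  2.02  1.1   1.57 -1.58] p [0.4795 0.015  0.2135] F [ 0.6 -0.8 -0.5] M [0.89 0.31 0.  ] open 0.997
axes [[-0.071, 0.965, 0.253], [0.201, 0.262, -0.944], [-0.977, -0.016, -0.213]]
shift mm [-145.6   13.9  120.2] rotvec deg [103.32  18.14 128.58] |d| 189.3 |v| 165.9
[-0.09769753 -0.00156276 -0.02127792]
```

>>> send_rows --moves '[-0.024, 0, -0.005, -0.5, 3, -0.6, -0.049, 0, -0.01, -1.5, 8.5, -1.7, -0.073, 0, -0.015, -2.6, 15, -3, -0.098, 0, -0.021, -3.7, 21, -4.2, -0.118, 0, -0.021, -4.8, 27, -5.3]'

```text
clock: 16.0
tool_pos: [0.4822, 0.0114, 0.3351]
eef_rot: [0.496, 0.758, -0.26, 0.336]
contact_force: [-0.0, 0.1, 0.0]
opening: 0.998
```

```bash
python3 w8.py 1 .016 .33
```

```text
t 16.0 q [-0.37  0.55 -0.44  2.03  1.01  1.36 -1.02] p [0.4822 0.0114 0.3351] F [-0.   0.1  0. ] M [0.65 0.31 0.05] open 0.998
axes [[-0.283, 0.926, 0.251], [0.576, 0.374, -0.727], [-0.767, -0.061, -0.639]]
shift mm [-88.7  -2.7 114.6] rotvec deg [-8.52 49.62 -9.7 ] |d| 145.0 |v| 51.3
```

>>> send_rows --moves '[-0.012, 0, 0.014, -1.1, 6.7, -1.3, -0.024, 0, 0.03, -2.3, 13.4, -2.6, -0.036, 0, 0.045, -3.5, 20, -4, -0.048, 0, 0.061, -4.6, 26.8, -5.2, -0.06, 0, 0.077, -5.8, 33.5, -6.5]'

```text
clock: 16.42
tool_pos: [0.5157, -0.077, 0.3325]
eef_rot: [0.491, 0.856, -0.098, 0.125]
contact_force: [0.0, 0.4, 0.1]
opening: 1.0
```

```bash
python3 w8.py 1 .016 .30
```

```text
t 16.42 q [ 0.26  0.43 -0.58  1.87  0.68  0.98 -0.16] p [ 0.5157 -0.077   0.3325] F [0.  0.4 0.1] M [ 0.23  0.15 -0.  ] open 1.0
axes [[-0.486, 0.866, 0.118], [0.817, 0.498, -0.291], [-0.311, -0.045, -0.949]]
shift mm [-37.   -6.5  46.7] rotvec deg [-3.2  18.03 -3.66] |d| 59.9 |v| 18.7
```

>>> send_rows --moves '[-0.009, -0.002, 0.012, -0.8, 4.5, -0.9, -0.018, -0.003, 0.023, -1.6, 9, -1.8, -0.028, -0.005, 0.035, -2.4, 13.5, -2.7, -0.037, -0.0065, 0.047, -3.2, 18, -3.7, -0.037, -0.0065, 0.047, -3.2, 18, -3.7]'

```text
clock: 16.83
tool_pos: [0.5324, -0.1332, 0.2964]
eef_rot: [0.475, 0.88, -0.002, -0.003]
contact_force: [0.8, -1.6, 0.1]
opening: 1.003
```

```bash
python3 w8.py 1 .016 .25 .206
python3 - <<'E'
from h import *
W=imaging.snapshot('wrist');save(W,'w9')
for q in ['driver_handle','guide_mouth']: print(q,[(round(d['score'],2),(np.array(d['point'])*[640,480]).round(1)) for d in imaging.pinpoint(q,W)[:4]])
for X in ([.5435,-.1175,.218],[.520,-.133,.096]): print(wproj(W,np.array(X)))
E
```

```text
t 16.83 q [ 0.58  0.59 -0.7   1.7   0.43  1.02  0.31] p [ 0.5324 -0.1332  0.2964] F [ 0.8 -1.6  0.1] M [-0.16 -0.04  0.06] open 1.003
axes [[-0.549, 0.836, -0.006], [0.836, 0.549, -0.001], [0.003, -0.006, -1.0]]
shift mm [ 6.8  6.3 46.4] rotvec deg [-0.32 -0.17 -0.72] |d| 47.3 |v| 0.8
shift mm [ 6.7  6.5 90.4] rotvec deg [-0.32 -0.17 -0.72] |d| 90.8 |v| 0.8
driver_handle [(0.93, array([102.5, 180.7]))]
guide_mouth [(0.61, array([310.5, 203.6]))]
[345.27024795 235.55634795]
[306.83027206 201.79576373]
```

View pics/w9.png

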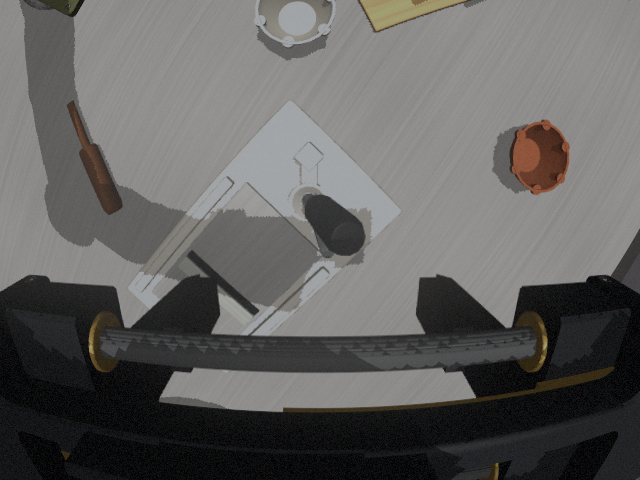

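The butt is at (346,236) and the mouth at (306,201), both where I predicted. I'll descend with the offset, push the handle upright, then close.

>>> send_rows --moves '[0.003, 0.003, 0.018, 0, 0, 0, 0.006, 0.006, 0.036, 0, 0, 0, 0.007, 0.006, 0.054, 0, 0, 0, 0.007, 0.006, 0.072, 0, 0, 0, 0.007, 0.006, 0.09, 0, 0, -0.5]'

```text
clock: 17.4
tool_pos: [0.5329, -0.1133, 0.209]
eef_rot: [0.464, 0.886, -0.001, -0.0]
contact_force: [0.0, 0.1, 0.1]
opening: 1.003
```

```bash
python3 w8.py 1 0 .206
```

```text
t 17.4 q [ 0.5   0.69 -0.64  1.83  0.55  0.81  0.19] p [ 0.5329 -0.1133  0.209 ] F [0.  0.1 0.1] M [-0.03  0.08  0.01] open 1.003
axes [[-0.569, 0.822, -0.001], [0.822, 0.569, -0.001], [-0.0, -0.002, -1.0]]
shift mm [ -9.  -21.6   3. ] rotvec deg [-0.11  0.    0.68] |d| 23.6 |v| 0.7
```

>>> send_rows --moves '[-0.002, -0.004, 0.001, 0, 0, 0, -0.005, -0.009, 0.002, 0, 0, 0, -0.007, -0.014, 0.003, 0, 0, 0, -0.009, -0.018, 0.003, 0, 0, 0, -0.009, -0.021, 0.003, 0, 0, 0.7]'

```text
clock: 17.82
tool_pos: [0.5208, -0.1338, 0.207]
eef_rot: [0.47, 0.882, -0.001, 0.0]
contact_force: [-0.1, -0.4, -0.4]
opening: 1.0
```

```bash
python3 w8.py 1 0 .206
python3 - <<'E'
from h import *
W=imaging.snapshot('wrist');save(W,'w10')
print(wproj(W,np.array([.520,-.133,.222])))
E
```

```text
t 17.82 q [ 0.54  0.68 -0.63  1.85  0.55  0.79  0.21] p [ 0.5208 -0.1338  0.207 ] F [-0.1 -0.4 -0.4] M [-0.08  0.06  0.05] open 1.0
axes [[-0.557, 0.83, -0.0], [0.83, 0.557, -0.002], [-0.002, -0.001, -1.0]]
shift mm [1. 0. 1.] rotvec deg [-0.07  0.1  -0.12] |d| 1.4 |v| 0.2
[314.82395387 312.07166854]
```

View pics/w10.png

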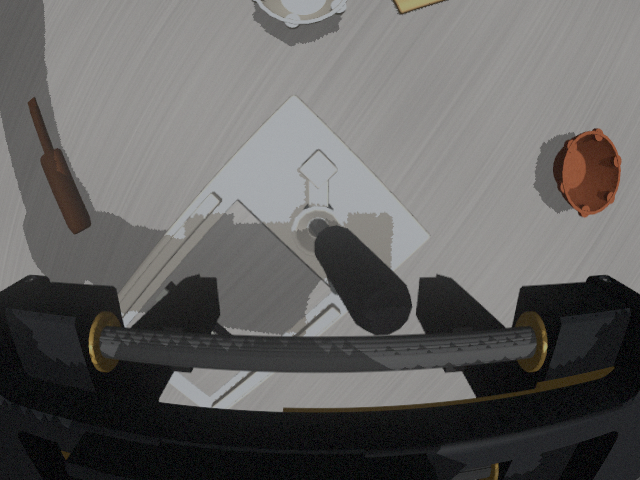

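The handle is inside the jaws. Closing lightly so it stands up.

>>> send_rows --moves '[0.001, 0, 0.001, 0, 0, 0, 0.001, 0, 0.001, 0, 0, 0, 0.001, 0, 0.001, 0, 0, 0, 0.001, 0, 0.001, 0, 0, 0, 0.001, 0, 0.001, 0, 0, 0]' --claw 1 --grip_force 8

```text
clock: 18.28
tool_pos: [0.5198, -0.1329, 0.2059]
eef_rot: [0.471, 0.882, -0.001, 0.0]
contact_force: [-0.3, 1.2, -0.1]
opening: 0.648
```

>>> send_rows --moves '[0, 0, 0, 0, 0, 0, 0, 0, 0, 0, 0, 0, 0, 0, 0, 0, 0, 0, 0, 0, 0, 0, 0, 0, 0, 0, 0, 0, 0, 0]'

```text
clock: 18.7
tool_pos: [0.5198, -0.1329, 0.2058]
eef_rot: [0.471, 0.882, -0.001, 0.0]
contact_force: [-1.0, 0.4, 0.1]
opening: 0.315
```

>>> send_rows --moves '[0, 0, 0, 0, 0, 0, 0, 0, 0, 0, 0, 0, 0, 0, 0, 0, 0, 0, 0, 0, 0, 0, 0, 0, 0, 0, 0, 0, 0, 0]'

```text
clock: 19.12
tool_pos: [0.5198, -0.1329, 0.2058]
eef_rot: [0.471, 0.882, -0.001, 0.0]
contact_force: [0.6, 0.6, 0.9]
opening: 0.313
```

```bash
python3 w8.py 1 0 .206
python3 - <<'E'
from h import *
W=imaging.snapshot('wrist');save(W,'w11')
print(wproj(W,np.array([.520,-.133,.222])),wproj(W,np.array([.520,-.133,.127])),wproj(W,np.array([.520,-.133,.096])))
E
```

```text
t 19.12 q [ 0.54  0.68 -0.63  1.85  0.55  0.79  0.2 ] p [ 0.5198 -0.1329  0.2058] F [0.6 0.6 0.9] M [-0.01  0.02 -0.04] open 0.313
axes [[-0.557, 0.831, -0.001], [0.831, 0.557, -0.002], [-0.001, -0.002, -1.0]]
shift mm [-0.4  0.4 -0.2] rotvec deg [-0.11  0.07 -0.18] |d| 0.6 |v| 0.2
[315.83161811 316.29117471] [316.60622251 245.76023421] [316.74806341 233.04011854]
```

View pics/w11.png

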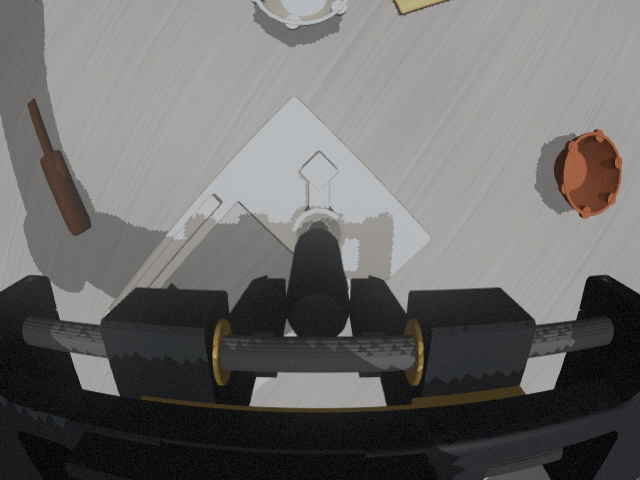

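Gripped and upright: the butt is at (318,318), predicted (316,316), and the opening is 27.5 mm. Pressing down slightly to find the stiffness.

>>> send_rows --moves '[0, 0, 0.0005, 0, 0, 0, 0, 0, 0.001, 0, 0, 0, 0, 0, 0.0015, 0, 0, 0, 0, 0, 0.002, 0, 0, 0, 0, 0, 0.002, 0, 0, 0]'

```text
clock: 19.58
tool_pos: [0.5212, -0.1329, 0.2051]
eef_rot: [0.471, 0.882, -0.001, 0.002]
contact_force: [0.2, 1.6, 8.9]
opening: 0.317
```

```bash
python3 w8.py 1 0 .206
```

```text
t 19.58 q [ 0.54  0.68 -0.63  1.85  0.56  0.79  0.2 ] p [ 0.5212 -0.1329  0.2051] F [0.2 1.6 8.9] M [-0.1   0.12  0.08] open 0.317
axes [[-0.557, 0.831, 0.003], [0.831, 0.557, -0.003], [-0.004, 0.001, -1.0]]
shift mm [ 0.4 -0.8 -0.9] rotvec deg [ 0.04  0.21 -0.18] |d| 1.3 |v| 0.3
```

About 7 N per mm. Searching counter-clockwise (tool -z) at light pressure.

>>> send_rows --moves '[0, 0, 0.001, 0, 0, -4, 0, 0, 0.001, 0, 0, -8, 0, 0, 0.001, 0, 0, -12, 0, 0, 0.001, 0, 0, -16, 0, 0, 0.001, 0, 0, -20]'

```text
clock: 20.0
tool_pos: [0.5222, -0.1328, 0.2052]
eef_rot: [0.309, 0.951, -0.001, 0.003]
contact_force: [-0.9, -0.1, 6.6]
opening: 0.314
```

```bash
python3 w8.py 1 0 .206
```

```text
t 20.0 q [ 0.59  0.7  -0.73  1.85  0.63  0.83  0.48] p [ 0.5222 -0.1328  0.2052] F [-0.9 -0.1  6.6] M [-0.09  0.04  0.03] open 0.314
axes [[-0.809, 0.588, 0.005], [0.588, 0.809, -0.003], [-0.006, 0.0, -1.0]]
shift mm [ 1.4 -1.3 -0.8] rotvec deg [ 0.08  0.33 20.01] |d| 2.1 |v| 20.0
```

>>> send_rows --moves '[0.0005, -0.0005, 0.001, 0, 0, -4, 0.001, -0.001, 0.001, 0, 0, -8, 0.001, -0.001, 0.001, 0, 0, -12, 0.001, -0.001, 0.001, 0, 0, -16, 0.001, -0.001, 0.001, 0, 0, -20]'

```text
clock: 20.42
tool_pos: [0.5218, -0.1328, 0.2051]
eef_rot: [0.137, 0.991, -0.001, 0.004]
contact_force: [-0.5, 1.4, 5.8]
opening: 0.315
```

```bash
python3 w8.py 1 0 .206
```

```text
t 20.42 q [ 0.64  0.73 -0.82  1.85  0.7   0.87  0.76] p [ 0.5218 -0.1328  0.2051] F [-0.5  1.4  5.8] M [ 0.06 -0.06 -0.03] open 0.315
axes [[-0.962, 0.272, 0.007], [0.272, 0.962, -0.003], [-0.008, -0.001, -1.0]]
shift mm [ 1.4 -0.6 -0.9] rotvec deg [ 0.11  0.46 40.2 ] |d| 1.7 |v| 40.2
```

>>> send_rows --moves '[0.001, 0, 0.001, 0, 0.2, -4, 0.0015, 0, 0.001, 0, 0.3, -8, 0.0015, 0, 0.001, 0, 0.4, -12, 0.0015, 0, 0.001, 0, 0.4, -16, 0.0015, 0, 0.001, 0, 0.4, -20]'

```text
clock: 20.83
tool_pos: [0.5211, -0.1326, 0.2049]
eef_rot: [-0.038, 0.999, -0.002, 0.001]
contact_force: [-0.3, -1.0, 5.3]
opening: 0.316
```

>>> send_rows --moves '[0, 0, 0.001, 0, 0, -4, 0, 0, 0.001, 0, 0, -8, 0, 0, 0.001, 0, 0, -12, 0, 0, 0.001, 0, 0, -16, 0, 0, 0.001, 0, 0, -20]'

```text
clock: 21.25
tool_pos: [0.5207, -0.1328, 0.2036]
eef_rot: [-0.213, 0.977, -0.002, 0.0]
contact_force: [-0.4, 0.8, -0.7]
opening: 0.312
```

```bash
python3 w8.py 1 0 .206
```

```text
t 21.25 q [ 0.72  0.8  -1.    1.85  0.82  0.98  1.35] p [ 0.5207 -0.1328  0.2036] F [-0.4  0.8 -0.7] M [ 0.19  0.09 -0.05] open 0.312
axes [[-0.91, -0.416, 0.002], [-0.416, 0.91, -0.003], [-0.0, -0.004, -1.0]]
shift mm [ 0.5 -0.  -2.4] rotvec deg [-0.17  0.15 80.56] |d| 2.5 |v| 80.6
```

Force fell to zero and z dropped 1.3 mm, so the blade has entered the slot. Pushing down without turning.

>>> send_rows --moves '[0, 0, 0.001, 0, 0, 0, 0, 0, 0.002, 0, 0, 0, 0, 0, 0.003, 0, 0, 0, 0, 0, 0.004, 0, 0, 0, 0, 0, 0.005, 0, 0, 0]'

```text
clock: 21.67
tool_pos: [0.5216, -0.1323, 0.1993]
eef_rot: [-0.212, 0.977, -0.002, 0.001]
contact_force: [-0.1, 1.0, 8.2]
opening: 0.313
```

```bash
python3 w8.py 1 0 .206
```

```text
t 21.67 q [ 0.72  0.8  -1.    1.85  0.83  0.97  1.34] p [ 0.5216 -0.1323  0.1993] F [-0.1  1.   8.2] M [0.11 0.05 0.05] open 0.313
axes [[-0.91, -0.415, 0.004], [-0.415, 0.91, -0.003], [-0.002, -0.004, -1.0]]
shift mm [ 1.5 -0.1 -6.7] rotvec deg [-0.12  0.26 80.53] |d| 6.9 |v| 80.5
```

Now fully seated: 5.8 mm below the face level, with bottom contact. Firming the grip and turning clockwise (+z).

>>> send_rows --moves '[0.0005, 0, 0, 0, 0, 0, 0.001, 0, 0, 0, 0, 0, 0.001, 0, 0, 0, 0.2, 4, 0.001, 0, 0, 0, 0.2, 8, 0.001, 0, 0, 0, 0.2, 13]' --grip_force 22

```text
clock: 22.08
tool_pos: [0.5211, -0.1326, 0.1996]
eef_rot: [-0.099, 0.995, -0.002, 0.0]
contact_force: [0.3, 0.4, 2.0]
opening: 0.308
```

>>> send_rows --moves '[0, 0, 0.0003, 0, 0, 5, 0, 0, 0.0003, 0, 0, 10, 0, 0, 0.0003, 0, 0, 15, 0, 0, 0.0003, 0, 0, 20, 0, 0, 0.0003, 0, 0, 25]'

```text
clock: 22.5
tool_pos: [0.5215, -0.1324, 0.1996]
eef_rot: [0.121, 0.993, -0.002, 0.001]
contact_force: [0.6, 0.0, 1.6]
opening: 0.308
```

```bash
python3 w8.py 1 0 .206
```

```text
t 22.5 q [ 0.64  0.74 -0.83  1.85  0.72  0.87  0.78] p [ 0.5215 -0.1324  0.1996] F [0.6 0.  1.6] M [ 0.14 -0.12  0.04] open 0.308
axes [[-0.971, 0.241, 0.002], [0.241, 0.971, -0.004], [-0.003, -0.003, -1.0]]
shift mm [ 1.  -0.9 -6.4] rotvec deg [-0.1   0.24 42.06] |d| 6.6 |v| 42.1
```

>>> send_rows --moves '[0.0005, 0, 0.0003, 0, 0, 5, 0.0005, 0, 0.0003, 0, 0, 10, 0.0005, 0, 0.0003, 0, 0, 15, 0.0005, 0, 0.0003, 0, 0, 20, 0.0005, 0, 0.0003, 0, 0, 25]'

```text
clock: 22.92
tool_pos: [0.5215, -0.1322, 0.1996]
eef_rot: [0.335, 0.942, -0.001, 0.002]
contact_force: [0.3, 1.0, 0.6]
opening: 0.308
```

>>> send_rows --moves '[0, 0, 0.0003, 0, 0, 5, 0, 0, 0.0003, 0, 0, 10, 0, 0, 0.0003, 0, 0, 15, 0, 0, 0.0003, 0, 0, 20, 0, 0, 0.0003, 0, 0, 25]'

```text
clock: 23.33
tool_pos: [0.5218, -0.1323, 0.1996]
eef_rot: [0.533, 0.846, -0.001, 0.003]
contact_force: [0.3, -0.6, 1.8]
opening: 0.306
```

```bash
python3 w8.py 1 0 .2
python3 - <<'E'
from h import *
A=imaging.snapshot('scene');B=imaging.snapshot('top');W=imaging.snapshot('wrist');save(W,'w12')
a=cv2.resize(A['image'][180:260,180:280,::-1],(400,320),interpolation=cv2.INTER_CUBIC);b=cv2.resize(B['image'][165:245,385:485,::-1],(400,320))
cv2.imwrite('pics/ab5.png',np.hstack([a,b]))
E
```

```text
t 23.33 q [ 0.51  0.68 -0.59  1.86  0.54  0.76  0.07] p [ 0.5218 -0.1323  0.1996] F [ 0.3 -0.6  1.8] M [-0.15 -0.06  0.09] open 0.306
axes [[-0.432, 0.902, 0.005], [0.902, 0.432, -0.004], [-0.006, 0.002, -1.0]]
shift mm [ 0.  -1.7 -0.4] rotvec deg [ 0.11  0.34 -8.42] |d| 1.7 |v| 8.4
```

View pics/ab5.png

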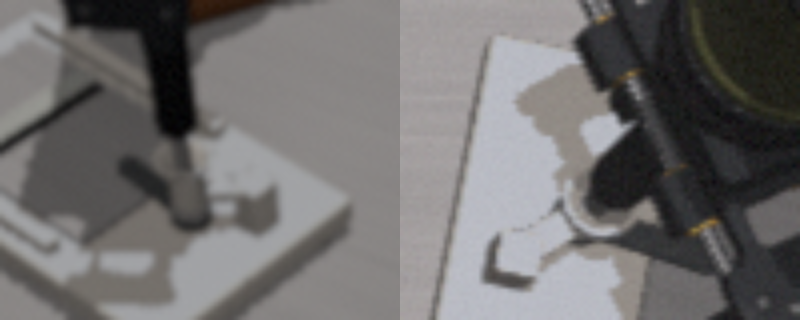

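View pics/w12.png

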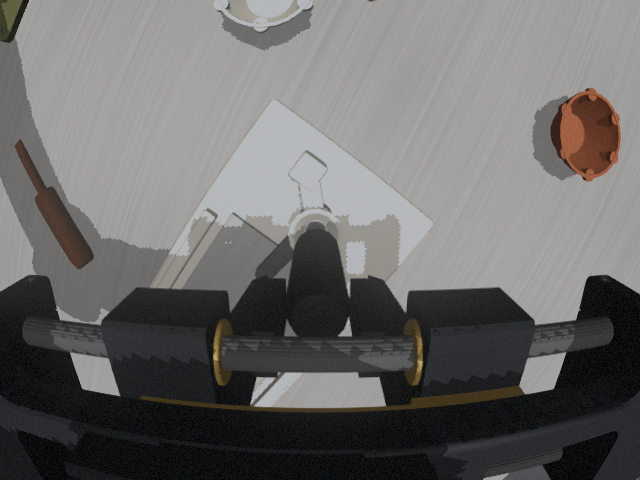

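The latch arm has swung over toward the cassette (left crop (150,175)). Continuing to the stop while watching torque.

>>> send_rows --moves '[0, -0.0005, 0.0003, 0, 0, 4, 0, -0.001, 0.0003, 0, 0, 8, 0, -0.001, 0.0003, 0, 0, 12, 0, -0.001, 0.0003, 0, 0, 15, 0, -0.001, 0.0003, 0, 0, 18]'

```text
clock: 23.9
tool_pos: [0.5216, -0.1326, 0.1996]
eef_rot: [0.656, 0.755, 0.0, 0.004]
contact_force: [0.9, -1.0, 1.9]
opening: 0.314
```

```bash
python3 w8.py 1 0 .2
```

```text
t 23.9 q [ 0.46  0.66 -0.5   1.87  0.47  0.72 -0.16] p [ 0.5216 -0.1326  0.1996] F [ 0.9 -1.   1.9] M [-0.07 -0.22  0.37] open 0.314
axes [[-0.14, 0.99, 0.006], [0.99, 0.14, -0.005], [-0.005, 0.005, -1.0]]
shift mm [-0.2 -1.3 -0.4] rotvec deg [  0.23   0.38 -25.97] |d| 1.4 |v| 26.0
```

Torque rose to 0.37 N m, so the latch is on its stop after about 106° including play. Hold briefly, then release.

>>> send_rows --moves '[0, 0, 0, 0, 0, 1.5, 0, 0, 0, 0, 0, 1.5, 0, 0, 0, 0, 0, 1.5, 0, 0, 0, 0, 0, 0, 0, 0, 0, 0, 0, 0]'

```text
clock: 24.32
tool_pos: [0.5216, -0.1327, 0.1996]
eef_rot: [0.655, 0.756, 0.0, 0.004]
contact_force: [0.7, -0.8, 1.5]
opening: 0.31
```

```bash
python3 w8.py 1 0 .2
python3 - <<'E'
from h import *
A=imaging.snapshot('scene');B=imaging.snapshot('top')
a=cv2.resize(A['image'][180:260,180:280,::-1],(400,320),interpolation=cv2.INTER_CUBIC);b=cv2.resize(B['image'][165:245,385:485,::-1],(400,320))
cv2.imwrite('pics/ab6.png',np.hstack([a,b]))
E
```

```text
t 24.32 q [ 0.47  0.66 -0.5   1.87  0.47  0.72 -0.16] p [ 0.5216 -0.1327  0.1996] F [ 0.7 -0.8  1.5] M [-0.15 -0.13  0.31] open 0.31
axes [[-0.142, 0.99, 0.006], [0.99, 0.142, -0.005], [-0.005, 0.005, -1.0]]
shift mm [-0.1 -1.4 -0.4] rotvec deg [  0.24   0.38 -25.82] |d| 1.4 |v| 25.8
```

View pics/ab6.png

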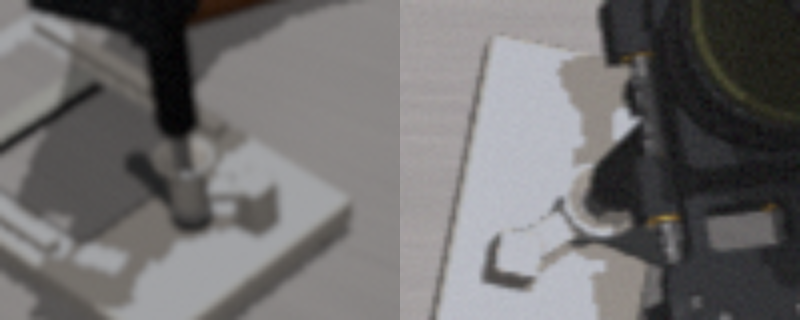

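>>> send_rows --moves '[0, 0, 0, 0, 0, 0, 0, 0, 0, 0, 0, 0, 0, 0, 0, 0, 0, 0, 0, 0, 0, 0, 0, 0, 0, 0, 0, 0, 0, 0]' --claw -1

```text
clock: 24.83
tool_pos: [0.5214, -0.1326, 0.1995]
eef_rot: [0.656, 0.755, 0.0, 0.004]
contact_force: [0.1, 0.2, -0.0]
opening: 0.667
```

>>> send_rows --moves '[0, 0, 0, 0, 0, 0, 0, 0, 0, 0, 0, 0, 0, 0, 0, 0, 0, 0, 0, 0, 0, 0, 0, 0, 0, 0, 0, 0, 0, 0]'

```text
clock: 25.25
tool_pos: [0.5215, -0.1326, 0.1995]
eef_rot: [0.656, 0.755, 0.0, 0.004]
contact_force: [-0.2, 0.1, -0.5]
opening: 0.997
```

Run:
```python
from h import *
st();W=imaging.snapshot('wrist');save(W,'w13')
```

```text
t 25.25 q [ 0.46  0.66 -0.5   1.87  0.47  0.72 -0.16] p [ 0.5215 -0.1326  0.1995] F [-0.2  0.1 -0.5] M [-0.05  0.08  0.  ] open 0.997
axes [[-0.14, 0.99, 0.006], [0.99, 0.14, -0.004], [-0.005, 0.005, -1.0]]
```

View pics/w13.png

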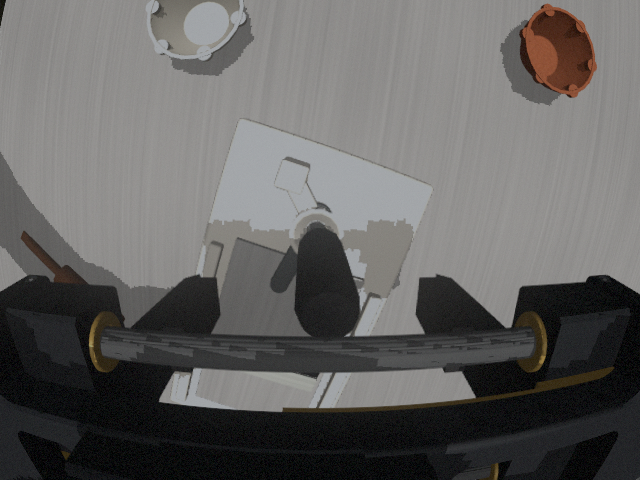

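The driver stands almost upright between the open fingers, touching neither. Retreating straight up.

>>> send_rows --moves '[0, 0, -0.025, 0, 0, 0, 0, 0, -0.05, 0, 0, 0, 0, 0, -0.08, 0, 0, 0, 0, 0, -0.11, 0, 0, 0, 0, 0, -0.14, 0, 0, 0]'

```text
clock: 25.72
tool_pos: [0.5203, -0.1319, 0.3409]
eef_rot: [0.656, 0.755, 0.0, 0.003]
contact_force: [0.7, -0.7, -0.6]
opening: 1.002
```

>>> send_rows --moves '[-0.01, -0.025, 0, 0, 0, 0, -0.02, -0.05, 0, 0, 0, 0, -0.03, -0.08, 0, 0, 0, 0, -0.04, -0.11, 0, 0, 0, 0, -0.04, -0.14, 0, 0, 0, 0]'

```text
clock: 26.13
tool_pos: [0.3859, -0.193, 0.3403]
eef_rot: [0.657, 0.754, -0.0, 0.004]
contact_force: [1.1, -0.3, 0.1]
opening: 1.0
```

Run:
```python
from h import *
import pickle
st();A=imaging.snapshot('scene');B=imaging.snapshot('top');W=imaging.snapshot('wrist');pickle.dump((A,B,W),open('ab7.pkl','wb'));save(W,'w14')
a=cv2.resize(A['image'][180:260,180:280,::-1],(400,320),interpolation=cv2.INTER_CUBIC);b=cv2.resize(B['image'][165:245,385:485,::-1],(400,320))
cv2.imwrite('pics/ab7.png',np.hstack([a,b]))
```

```text
t 26.13 q [ 0.81  0.34 -0.63  1.95  0.25  0.92  0.2 ] p [ 0.3859 -0.193   0.3403] F [ 1.1 -0.3  0.1] M [-0.1   0.03 -0.01] open 1.0
axes [[-0.138, 0.99, 0.005], [0.99, 0.138, -0.005], [-0.006, 0.005, -1.0]]
```

View pics/ab7.png

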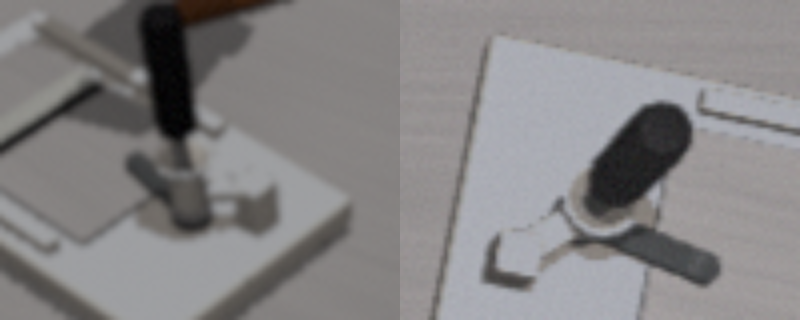

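View pics/w14.png

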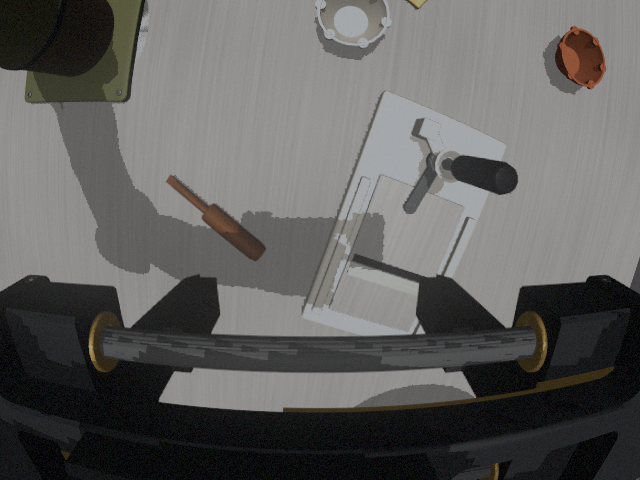

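Run:
```python
from h import *
import pickle
A,B,W=pickle.load(open('ab7.pkl','rb'));A0,B0=pickle.load(open('ab.pkl','rb'))
def at(s,px,z):
    o,d=ray(s,px);return (o+d*(z-o[2])/d[2])[:2]
def lz(s,box,bg):
    im=s['image'].astype(int);m=np.zeros((480,640),bool)
    return m
for zz in (.045,.05):
    a0=at(B0,(450.5,195.6),zz)-MO;a1=at(B,(461.5,231.7),zz)-MO
    f=lambda v:np.degrees(np.arctan2(v[1],v[0]))
    print(zz,a0,a1,f(a0),f(a1),f(a0)-f(a1),np.hypot(*a0),np.hypot(*a1))
print('butt',tri([ray(A,(180+162/4,180+14/4)),ray(B,(385+267/4,165+130/4))]))
for q in ['bowl_white_mid','bowl_brown_mid','spoon_grip']:
    out=[]
    for s in (imaging.snapshot('top'),):
        out=[(np.array(d['point'])*[640,480]).round(1) for d in imaging.pinpoint(q,s)]
    print(q,out)
```

```text
0.045 [ 0.05074132 -0.04424218] [-0.02338459 -0.0647193 ] -41.08569845715779 -109.86596583674383 68.78026737958604 0.06732051585726566 0.06881443717404354
0.05 [ 0.04947948 -0.0429248 ] [-0.0242869 -0.0633026] -40.94253360059762 -110.98998425646462 70.04745065586701 0.06550386999895941 0.06780171753053878
butt (array([ 0.52451374, -0.13299802,  0.21135965]), [np.float64(0.0026186016085991298), np.float64(0.0026186016085990734)])
bowl_white_mid [array([344.1, 279.7])]
bowl_brown_mid [array([333.1, 126.5]), array([280.6, 236.6])]
spoon_grip [array([188.7, 151.9])]
```

The latch stopped while the gripper kept turning, so it is at its stop. It moved only about 6° over the last 17.5° of turn, and torque rose from 0.09 to 0.37 N m, which means the grip was slipping. The bowls and spoon are where they were, and the driver stands in the slot with its butt about 6 mm lower. Handing in.

Run:
```python
from h import *
print(r.finish_job())
```

```text
the job is handed in; nothing more can be done
None
```

The job is handed in. The latch is at its stop as far as I can tell, and the screwdriver stands in the slot, let go. The interface gave no verdict.

**What I did**
- **Pick-up:** The first approach to the rest hit limits on joints 5 and 6. I backed off, flipped the wrist, then gripped the handle and lifted it square to its axis.
- **Standing in the tube:** I placed it blade-down in the guide tube and let go. It stood leaning about 10°, a little more than the 8° in the text but within the 0.25 rad limit.
- **Finding the slot:** I gripped it again from above and searched counter-clockwise with about 6 N. The blade dropped after about 75° and went in 5.8 mm, where 6 mm is full depth.
- **Turning the latch:** I turned the gripper about 106° clockwise until the torque rose from 0.09 to 0.37 N m. Then I let go and moved the arm clear.

**Last checks**
- **Driver:** It stands nearly upright with nothing touching it. The butt measured 0.211 m high, against 0.216 m expected when seated.
- **Bowls and spoon:** They looked unmoved in the pictures, though I measured this only roughly.
- **Latch angle (does not fully agree):** The top view shows the arm swung only about 69° from where it began, not the full 100°. I take this as the latch having started about 0.5 rad open. Near the end it hardly moved while the gripper turned on, and the torque was well above its 0.06 N m friction. I did not grip the driver again to confirm the stop.

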